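# Nest, lock and height-check filter housings

## Task

Put every loose aluminium filter housing into a bay of the inspection jig, one to a bay and flat on its floor, then turn both brass screws of the jig clockwise until tight with the screw key (never with the fingers). Then stand the bridge gauge astride each housing in turn, from the tallest to the lowest, legs on the jig's plate and the foot on the middle of the housing, letting it rest there each time for about a second so that it reads the height. Finish with the key back in its stand, the gauge standing on the middle of its parking plate and the housings still in their bays; never tip the gauge over, and leave the spray can and the reel where they are.

Things in the scene. Friction and masses are not known exactly. Their poses are not given: they have to be found in the camera images.
- block_tall: loose milled aluminium filter housing, a plain block 40 (its x) x 30 (its y) mm and 34 mm high, about 100 g, four small brass inserts on its flat top; origin at the centre of its underside. May be absent
- block_middle: loose milled aluminium filter housing, a plain block 40 (its x) x 30 (its y) mm and 28 mm high, about 100 g, four small brass inserts on its flat top; origin at the centre of its underside. May be absent
- block_low: loose milled aluminium filter housing, a plain block 40 (its x) x 30 (its y) mm and 22 mm high, about 100 g, four small brass inserts on its flat top; origin at the centre of its underside. May be absent
- jig: fixed jig: aluminium plate 110 (x) x 236 (y) x 12 mm with a dark nest strip of three bays in a row along y (each 45 (x) x 34.5 (y) mm inside, rims 5 mm high, centres 52 mm apart) and a brass slotted screw at each end, 100 mm from the centre. Beyond 27 mm in front of and behind the row the plate is bare for the gauge's legs. Origin at the centre of the underside
- bay0 (a point): centre of the floor of the left (+y) bay of the jig, 12 mm above the table (z up, x and y as the jig's)
- bay1 (a point): centre of the floor of the middle bay of the jig, 12 mm above the table (z up, x and y as the jig's)
- bay2 (a point): centre of the floor of the right (-y) bay of the jig, 12 mm above the table (z up, x and y as the jig's)
- screw_left (a joint): turn of the captive brass screw at the left (+y) end of the jig, rad: 0 = loose (slot along the jig's x), grows as it turns clockwise seen from above, stops at 1.5 = tight (1.25 and more counts as tight); starts near 0; stays where it is left; friction about 0.05 N m
- screw_right (a joint): turn of the captive brass screw at the right (-y) end of the jig, rad: 0 = loose (slot along the jig's x), grows as it turns clockwise seen from above, stops at 1.5 = tight (1.25 and more counts as tight); starts near 0; stays where it is left; friction about 0.05 N m
- slot_left (a point): centre of the slot's mouth on top of the screw at the left (+y) end of the jig, 34 mm above the table; turns with the screw: x runs along the slot. The slot is 5 mm wide, 8 mm deep, 25 mm long and open at both ends
- slot_right (a point): centre of the slot's mouth on top of the screw at the right (-y) end of the jig, 34 mm above the table; turns with the screw: x runs along the slot. The slot is 5 mm wide, 8 mm deep, 25 mm long and open at both ends
- screwhead_left: the brass slotted head of the left screw, 25 x 21 mm; its origin lies on the screw's axis at the floor of the slot, 26 mm above the table
- screwhead_right: the brass slotted head of the right screw, 25 x 21 mm; its origin lies on the screw's axis at the floor of the slot, 26 mm above the table
- key: loose flat-blade screw key, about 90 g, standing upright in its stand: black square handle 30 x 30 mm, 55 mm high, with a 10 mm round shank below it that ends in a flat blade 16 mm wide (along the key's x) and 3 mm thick (along y); origin at the centre of the handle's underside, z up along the handle
- key_tip (a point): centre of the end of the key's blade, 45 mm below the key's origin
- key_stand: fixed grey plastic block 70 x 70 x 55 mm with a 22 mm square hole straight through; the key hangs in it with its handle's underside on the block's top, 55 mm above the table, any way round; origin at the centre of the underside
- gauge: loose steel bridge gauge, about 350 g: two legs 12 (x) x 36 (y) x 60 mm high, one each way along its x, 60 mm clear between them; crossbar 84 x 36 mm from 60 to 72 mm up; on it a black square grip 26 x 26 mm from 72 to 114 mm up. A sprung foot between the legs hangs to the level of their soles. Origin midway between the legs at sole level, z up
- gauge_slide (a joint): the gauge's reading: height of its sprung foot (disc 12 mm across, midway between the legs) above the leg soles, m, 0 to 0.045. A light spring (0.5 to 1 N, less than the gauge's weight) pushes it down; with the legs on the jig's plate astride a block the foot rests on the block and the reading is the block's height
- gauge_foot (a point): centre of the underside of the gauge's sprung foot; moves with gauge_slide
- gauge_pad: fixed dark steel parking plate 130 x 90 x 12 mm on which the gauge stands at first; origin at the centre of the underside
- spray_can: bystander: loose white spray can, 50 mm across, 105 mm high; origin at the centre of its underside
- solder_reel: bystander: loose grey reel, 56 mm across, 38 mm high, standing on its flange; origin at the centre of its underside
- parts_box: bystander: fixed wooden box 90 x 110 x 35 mm with bits in it; origin at the centre of its underside
There are look-alikes about, which are no part of the job. Leave any pink look-alike of the block_low alone. What is shaped like the key_stand but blue is not meant.

How it is judged:
By the outcome, as a careful person would: the job done as asked, in the order asked, and still so for the second after the job is handed in, with the robot touching nothing.
Of block_tall, block_middle, block_low only 2 to 3 are there at a start; the rules pass over those that are not, and their reading is None.
At some moment in a run one of block_tall, block_middle, block_low may be knocked a few centimetres aside while the robot is not near it.
It also fails if it takes over 210 s, if anything falls off the work surface, if the arm or the gripper's body presses on something with over 40 N, if the wrist force passes 120 N, or if a joint passes its speed limit or range.

## Robot

A 6-joint arm with a two-finger parallel gripper is mounted at the origin on the work surface. World frame = base frame: x ahead of the robot, y to its left, z up, the work surface at z = 0. Lengths are in m, angles in rad, forces in N, time in s.
With the tool pointing down it reaches from about 0.275 to 0.975 m from the base axis. Payload 8.4 kg.
Tool frame: the origin (TCP) lies at the very end of the fingers, on their centre line; the grasp point (between the pads) lies 19 mm behind it; z points along the fingers, y is the line along which they close (so a half turn about z gives the same grasp; the last joint's range is limited). The gripper opens to 92 mm and grips with 3 to 60 N. Pads are 20 mm wide; open, the fingers measure 128 mm over their backs; the gripper's body (75 mm by 189 mm) begins 69 mm behind the grasp point.
Start: joints at [-0.002, 0.353, 1.633, -0, 1.155, -0.002], TCP at [0.625, -0, 0.215] pointing down, gripper open.
Joint ranges: [-2.63, 2.63], [-0.92, 2.1], [0.06, 2.66], [-1.3, 4.44], [0, 2.69], [-3.02, 3.02]. Speed limits (rad/s): [2.22, 2.22, 2.79, 3.14, 3.14, 3.14].

## Interface

Orientations are given as a 3x3 rotation matrix whose columns are the frame's x, y, z axes.
In Python, from station import env gives the robot as it stands.
- The arm moves only by the shell command python3 -m crank 'ROWS' [OPENING]. ROWS is JSON, a list of rows, each a list of 6 numbers: the shift along the world's x, y, z scaled (see below), then the turn, a rotation vector about the world's x, y, z scaled (see below). In form: [[tx, ty, tz, wx, wy, wz], ...]. A call has 1 to 8 rows; each row is the pose to reach, as a shift and turn from the pose commanded when the call began; what a row does not reach only later rows make up. The controller multiplies each number of a shift by 0.5 m and each number of a turn by 45 degrees. A row lasts 1/12 s, in which the tool goes at most 41.7 mm and 7.16 degrees, less where a joint would pass 70% of its speed; a pose out of reach is approached as far as the arm can. A call with a number of a shift or a turn outside -1 to 1 is refused whole. A call with a gripper value outside its range is refused whole. OPENING is the finger opening in mm, from 0 to 91.9, set as the call begins (- or left out, the last holds). The fingers move at their own pace and stop on an object; the grip force is fixed at half the most. Time passes only in rows, so rows that repeat a pose let the fingers close. It gives the time, the measured TCP pose, the force, the opening and the grip force at its end, in the units of the state.
- env.sense(): the state, without advancing time (a new reading comes with each control period).
- env.get_image(name): name is "scene" or "side" or "wrist"; returns a dict with "image" (420x560x3 uint8, blue, green, red), "fx", "fy", "cx", "cy" (pixels), "rvec" (rotation vector, rad) and "tvec" (3), from world to camera coordinates, as OpenCV has them; the wrist camera has in their place "tool_from_camera" (4x4, takes a point from camera to tool coordinates, whose origin is the TCP and whose axes are the flange's). Camera axes: x right, y down, z forward; pixel columns grow to the right and rows downward; lengths in m; the calibration is good to about 2 mm. A picture is of the moment at which its call begins: read the wrist's pose just before it. There is no depth.
- env.sign_off(): hands the job in; it is judged then, once.
The state is a dict: "clock": time; "joints": joint angles; "joint_vel": joint speeds; "joint_torque": joint torques, N m; "tool_pos": TCP position; "ee_rot": TCP orientation; "ft_force": force on the tool from outside, world axes, zero at the start; "ft_torque": the same for the moment, N m; "width": opening from 0.0 (shut) to 1.0 (fully open); "grasp_force": force on a finger pad.
Only numpy, scipy, OpenCV 4.12 (cv2) and the standard library are available. Lean on these libraries where they do the work, as an engineer would, in place of code of your own. Each camera call takes 0.05 s, during which the arm holds its last target. There are 200 camera calls.

## Working session

There is one attempt and no reset: what is moved stays moved. The work goes in short steps, Python scripts to look and compute and a shell command to move; the robot and the scene stay as the last step left them, time stands still between calls to the robot, and variables do not carry over. Pictures are saved under pics/ and viewed, at most 14 in all, crops included, and the job is handed in when it is done.

```bash
ls; mkdir -p pics
python3 - <<'E'
from station import env
import cv2,numpy as np
s=env.sense();print(s['clock'],s['tool_pos'],s['width'])
for n in("scene","side"):
    d=env.get_image(n);cv2.imwrite(f"pics/{n}0.png",d["image"]);np.save(n+".npy",{k:v for k,v in d.items() if k!="image"},allow_pickle=True)
    R=cv2.Rodrigues(np.array(d["rvec"]))[0];print(n,d["fx"],d["cx"],d["cy"],-R.T@np.array(d["tvec"]),R[2])
d=env.get_image("wrist");cv2.imwrite("pics/wrist0.png",d["image"]);print(d["tool_from_camera"],d["fx"])
E
```

```text
pics
0.0 [6.24514109e-01 4.25957524e-07 2.13866896e-01] 1.0015234231243644
scene 454.68421895432164 285.4911008944965 206.15961035835696 [ 1.58439108 -0.12689403  0.82148663] [-0.8010703   0.0749531  -0.59385891]
side 429.50416225022855 278.6542911557906 210.02490705083187 [0.34582271 0.83087406 0.65820879] [ 0.23954829 -0.80158319 -0.54779651]
[[ 3.21014809e-04 -9.66499429e-01 -2.56668563e-01  7.25186676e-02]
 [ 9.99999858e-01  2.00921259e-04  4.94117704e-04  5.62910555e-04]
 [-4.25994308e-04 -2.56668685e-01  9.66499356e-01 -1.69711065e-01]
 [ 0.00000000e+00  0.00000000e+00  0.00000000e+00  1.00000000e+00]] 373.1134170110737
```

View pics/scene0.png

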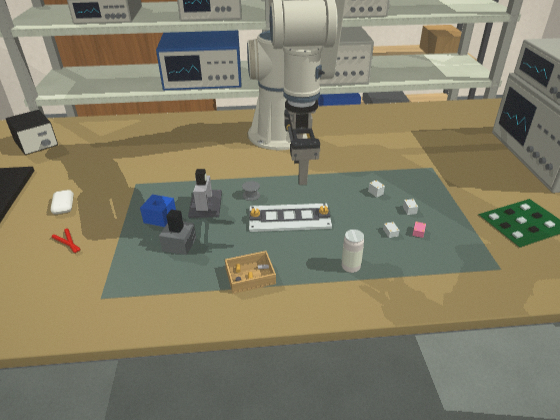

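View pics/side0.png

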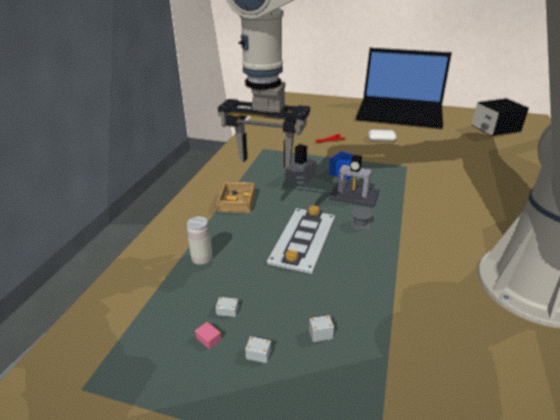

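The scene view shows three white blocks at (376,188), (410,207) and (391,230), with the pink look-alike at (419,229). The jig is at (290,217), the gauge on its pad at (203,195), the key in the grey stand at (177,235) and the blue stand at (158,210). The can is at (352,250), the reel at (252,188).

```bash
cat > h.py <<'E'
from station import env
import cv2,numpy as np
np.set_printoptions(precision=4,suppress=True)
def cam(n):
    s=env.sense();d=env.get_image(n)
    if n=="wrist":
        T=np.eye(4);T[:3,:3]=s['ee_rot'];T[:3,3]=s['tool_pos'];C=T@np.array(d["tool_from_camera"])
        d['R'],d['c']=C[:3,:3],C[:3,3]
    else:
        R=cv2.Rodrigues(np.array(d["rvec"],float))[0];d['R']=R.T;d['c']=-R.T@np.array(d["tvec"]).ravel()
    return d
def cast(d,uv,z):
    uv=np.atleast_2d(uv).astype(float)
    r=np.c_[(uv[:,0]-d['cx'])/d['fx'],(uv[:,1]-d['cy'])/d['fy'],np.ones(len(uv))]@d['R'].T
    return d['c']+r*((z-d['c'][2])/r[:,2])[:,None]
def proj(d,P):
    q=(np.atleast_2d(P)-d['c'])@d['R'];return np.c_[q[:,0]/q[:,2]*d['fx']+d['cx'],q[:,1]/q[:,2]*d['fy']+d['cy']]
E
python3 - <<'E'
from h import *
d=cam("scene")
for n,uv,z in [("b",(376,186),.028),("b",(410,205),.028),("b",(391,228),.028),("pink",(419,227),.02),("jig",(290,217),.012),("sl",(325,210),.034),("sr",(254,211),.034),("keytop",(176,215),.11),("gaugetop",(201,172),.126),("pad",(205,207),.012),("can",(352,235),.105),("reel",(252,186),.038),("box",(250,270),.03)]: print(n,cast(d,uv,z)[0])
print(env.sense()['ee_rot'])
w=cam("wrist");cv2.imwrite("pics/w1.png",w["image"]);print(w['c'],cast(w,[(0,0),(559,0),(559,419),(0,419)],0))
E
```

```text
b [0.4368 0.2646 0.028 ]
b [0.545  0.3386 0.028 ]
b [0.644  0.2529 0.028 ]
pink [0.638  0.3356 0.02  ]
jig [ 0.5465 -0.0168  0.012 ]
sl [0.5521 0.084  0.034 ]
sr [ 0.5364 -0.1199  0.034 ]
keytop [ 0.6346 -0.3208  0.11  ]
gaugetop [ 0.4576 -0.2647  0.126 ]
pad [ 0.4726 -0.2649  0.012 ]
can [0.7522 0.1138 0.105 ]
reel [ 0.4128 -0.1209  0.038 ]
box [ 0.7716 -0.1393  0.03  ]
[[-0.      1.     -0.0009]
 [ 1.      0.     -0.    ]
 [-0.     -0.0009 -1.    ]]
[0.6254 0.0725 0.3838] [[ 0.3657  0.1694  0.    ]
 [ 0.8842  0.1695  0.    ]
 [ 0.9753 -0.3038  0.    ]
 [ 0.2746 -0.3043  0.    ]]
```

View pics/w1.png

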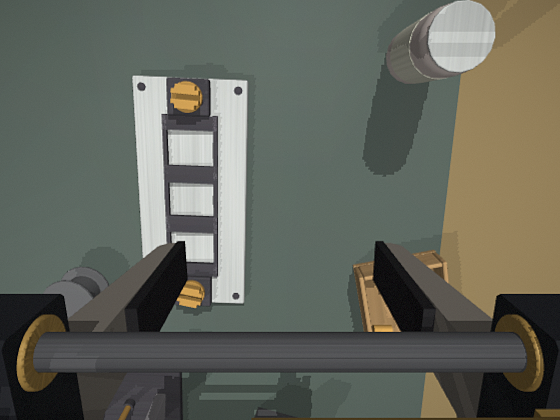

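The wrist view shows the jig plate with corners near (133,75), (247,80) and (244,303). The screws are at (186,96) and (190,293), slots roughly along x, and the three bays are empty. Next I measure the jig and move to look at the blocks.

```bash
python3 - <<'E'
from h import *
w=cam("wrist");im=w["image"]
hsv=cv2.cvtColor(im,cv2.COLOR_BGR2HSV)
m=((hsv[...,1]<40)&(hsv[...,2]>150)).astype(np.uint8); m[:, 260:]=0;m[330:]=0
n,l,st,_=cv2.connectedComponentsWithStats(m)
i=1+st[1:,4].argmax();pts=np.argwhere(l==i)[:,::-1]
P=cast(w,pts,.012)[:,:2].astype(np.float32);r=cv2.minAreaRect(P*1000);print("plate",r)
print(cast(w,[(133,75),(247,80),(244,303)],.012))
b=((hsv[...,0]>8)&(hsv[...,0]<28)&(hsv[...,1]>120)&(hsv[...,2]>90)).astype(np.uint8);b[:,:150]=0;b[:,220:]=0;b[320:]=0
n,l,st,_=cv2.connectedComponentsWithStats(b)
for i in range(1,n):
    if st[i,4]>100:
        p=np.argwhere(l==i)[:,::-1];print(st[i],"screw",cv2.minAreaRect((cast(w,p,.034)[:,:2]*1000).astype(np.float32)))
cv2.imwrite("pics/jig.png",cv2.resize(im[60:320,110:270],None,fx=2.3,fy=2.3,interpolation=cv2.INTER_CUBIC))
# dark bays: bright interior
E
python3 -m crank '[[-0.15,0.44,0.14,0,0,0],[-0.15,0.44,0.14,0,0,0],[-0.15,0.44,0.14,0,0,0],[-0.15,0.44,0.14,0,0,0],[-0.15,0.44,0.14,0,0,0],[-0.15,0.44,0.14,0,0,0],[-0.15,0.44,0.14,0,0,0],[-0.15,0.44,0.14,0,0,0]]'
python3 - <<'E'
from h import *
w=cam("wrist");cv2.imwrite("pics/w2.png",cv2.resize(w["image"][:300],None,fx=1.4,fy=1.4));print(env.sense()['tool_pos'])
E
```

```text
plate ((572.1719360351562, -18.08428955078125), (234.24517822265625, 36.24762725830078), 88.28057098388672)
[[ 0.487   0.1027  0.012 ]
 [ 0.5944  0.0982  0.012 ]
 [ 0.5859 -0.136   0.012 ]]
[170  81  32  32 788] screw ((540.6392822265625, 82.4527587890625), (26.872108459472656, 27.911645889282227), 85.70147705078125)
[177 280  28  28 535] screw ((534.0532836914062, -113.51262664794922), (31.711334228515625, 24.280498504638672), 66.24388122558594)
clock: 0.97
tool_pos: [0.5497, 0.2215, 0.2852]
ee_rot: [[-0.003, 1.0, 0.001], [1.0, 0.003, 0.0], [0.0, 0.001, -1.0]]
ft_force: [-0.2, -0.5, -0.4]
width: 1.0
grasp_force: 0.0
[0.5499 0.2202 0.2845]
```

View pics/w2.png

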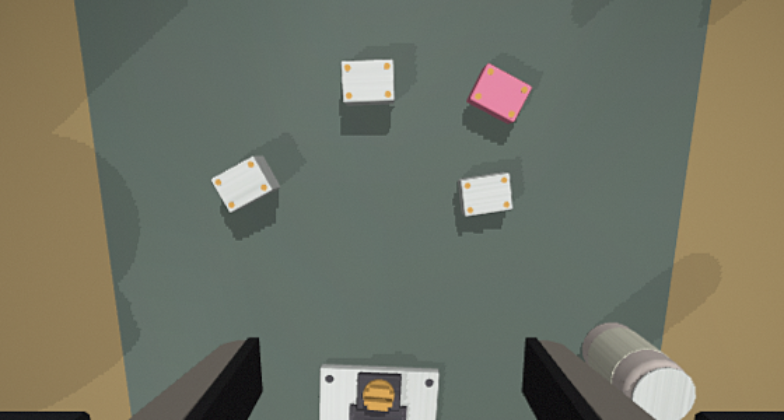

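View pics/jig.png

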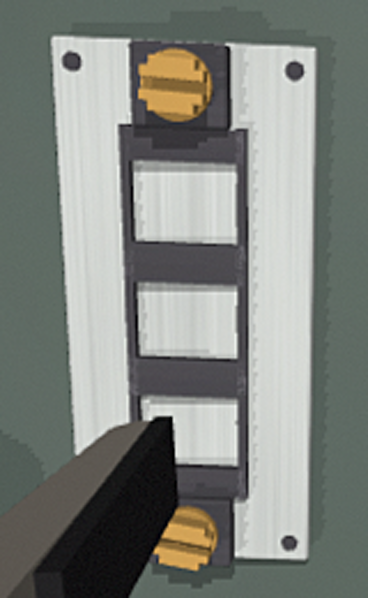

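The three white blocks are at (243,184), (368,81) and (487,194) in this crop, and the pink look-alike is at (500,93). All three white ones are real housings, so only their heights need sorting. I triangulate the top centres from the wrist, scene and side views.

```bash
cat >> h.py <<'E'
def white(d,th=150):
    hsv=cv2.cvtColor(d["image"],cv2.COLOR_BGR2HSV);return ((hsv[...,1]<45)&(hsv[...,2]>th)).astype(np.uint8)
def tri(obs):
    A=np.zeros((3,3));b=np.zeros(3)
    for d,uv in obs:
        r=cast(d,uv,0)[0]-d['c'];r/=np.linalg.norm(r);M=np.eye(3)-np.outer(r,r);A+=M;b+=M@d['c']
    return np.linalg.solve(A,b)
E
python3 - <<'E'
from h import *
w,s,e=cam("wrist"),cam("scene"),cam("side")
m=white(w,170);m[240:]=0;n,l,st,ce=cv2.connectedComponentsWithStats(m)
ims=[]
for i in range(1,n):
    if 300<st[i,4]<4000:
        p=np.argwhere(l==i)[:,::-1]
        for z in (.022,.028,.034):
            r=cv2.minAreaRect((cast(w,p,z)[:,:2]*1000).astype(np.float32));print(ce[i],z,np.round(r[0],1),np.round(r[1],1),round(r[2],1))
        c=cv2.boxPoints(r).mean(0)/1000
        for nm,d in(("s",s),("e",e)):
            u=proj(d,[[*c,.034]])[0].astype(int);cr=d["image"][u[1]-20:u[1]+26,u[0]-23:u[0]+23];print(nm,u-[23,20]);ims.append(cv2.resize(cr,None,fx=5.6,fy=5.6,interpolation=cv2.INTER_NEAREST))
cv2.imwrite("pics/blk.png",np.vstack([np.hstack(ims[0::2]),np.hstack(ims[1::2])]));print(len(ims),ims[0].shape)
E
```

```text
[262.1626  55.4928] 0.022 [531.2 347.4] [39.  29.3] 0.1
[262.1626  55.4928] 0.028 [531.5 346.7] [38.5 28.9] 0.1
[262.1626  55.4928] 0.034 [531.7 345.9] [37.9 28.5] 0.1
s [388 180]
e [234 322]
[171.8379 130.0609] 0.022 [427.9 268.1] [40.4 29.9] 27.1
[171.8379 130.0609] 0.028 [429.6 268.4] [39.9 29.4] 27.1
[171.8379 130.0609] 0.034 [431.3 268.8] [39.3 29. ] 27.1
s [354 163]
e [298 302]
[347.4338 137.2047] 0.022 [627.9 260.8] [39.  29.6] 8.7
[347.4338 137.2047] 0.028 [626.9 261.2] [38.4 29.2] 8.7
[347.4338 137.2047] 0.034 [625.8 261.7] [37.9 28.8] 8.7
s [369 202]
e [203 279]
6 (258, 258, 3)
```

View pics/blk.png

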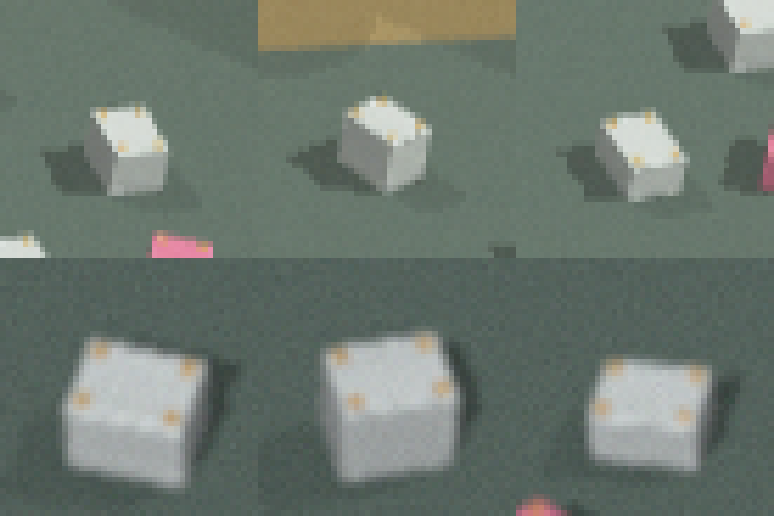

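In the side crops the visible side faces differ clearly. The block at world (0.431,0.269) is tall, (0.531,0.347) is middle and (0.628,0.261) is low. The insert offsets of 0.3, 2.4 and 3.8 px from the 34 mm prediction agree. Next is the precise jig measurement from straight above.

```bash
python3 -m crank '[[-0.03,-0.44,-0.07,0,0,0],[-0.03,-0.44,-0.07,0,0,0],[-0.03,-0.44,-0.07,0,0,0],[-0.03,-0.44,-0.07,0,0,0],[-0.03,-0.44,-0.07,0,0,0],[-0.03,-0.44,-0.07,0,0,0],[-0.03,-0.44,-0.07,0,0,0],[-0.03,-0.44,-0.07,0,0,0]]' >/dev/null
cat > jig.py <<'E'
from h import *
w=cam("wrist");im=w["image"];print(env.sense()['tool_pos'],env.sense()['ee_rot'])
m=white(w,150);m[330:]=0
n,l,st,ce=cv2.connectedComponentsWithStats(m)
for i in range(1,n):
    if st[i,4]>400:
        p=np.argwhere(l==i)[:,::-1];r=cv2.minAreaRect((cast(w,p,.012)[:,:2]*1000).astype(np.float32));print(ce[i],st[i],"ctr",np.round(r[0],1),np.round(r[1],1),round(r[2],2))
hsv=cv2.cvtColor(im,cv2.COLOR_BGR2HSV)
b=((hsv[...,0]>8)&(hsv[...,0]<28)&(hsv[...,1]>120)&(hsv[...,2]>150)).astype(np.uint8);b[340:]=0
n,l,st,_=cv2.connectedComponentsWithStats(cv2.morphologyEx(b,cv2.MORPH_CLOSE,np.ones((7,7))))
for i in range(1,n):
    if st[i,4]>200:
        p=np.argwhere(l==i)[:,::-1];q=cast(w,p,.034)[:,:2]*1000;print("screw",st[i],q.mean(0),cv2.minEnclosingCircle(q.astype(np.float32)))
import sys;cv2.imwrite(sys.argv[1],im)
E
python3 jig.py pics/jig2.png
```

```text
[ 0.5351 -0.0005  0.2495] [[ 0.0022  1.     -0.0002]
 [ 1.     -0.0022  0.0004]
 [ 0.0004 -0.0002 -1.    ]]
[544.6819  42.1503] [ 526   10   34   63 1770] ctr [801.3 132.9] [32.9 59.1] 10.66
[244.0024 176.7956] [ 231   77   34  208 5406] ctr [498.1 -15.1] [234.3  34.1] 87.88
[315.3955 180.0142] [ 293   80   43  207 5365] ctr [572.2 -18.1] [234.2  35.1] 88.01
[281.2097 142.8464] [ 260  127   43   33 1302] ctr [536.8  34.6] [33.7 44.7] 87.68
[279.4723 190.5277] [ 260  176   40   30 1120] ctr [535.1 -17.9] [32.9 43.7] 89.02
[277.8088 234.8466] [ 258  221   40   28 1004] ctr [532.6 -69.9] [32.2 44.8] 88.14
screw [270  82  27  28 610] [538.8925  82.8879] ((538.8265380859375, 82.63211059570312), 13.696218490600586)
screw [264 266  25  25 468] [ 531.0522 -113.5317] ((531.4248046875, -113.92713928222656), 15.245224952697754)
screw [469 285  27   9 205] [ 764.1904 -127.332 ] ((763.8692626953125, -126.02522277832031), 15.456533432006836)
```

View pics/jig2.png

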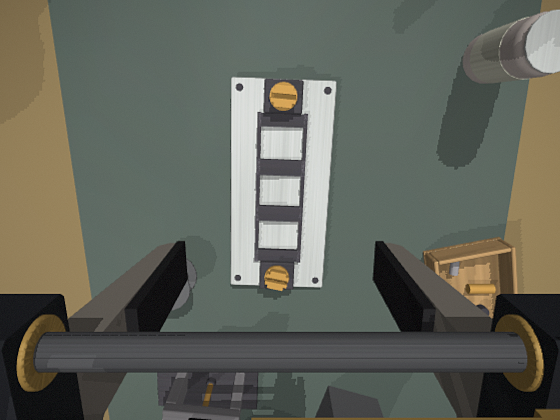

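In this view the plate strips are centred at (244,177) and (315,180). The bays are at (281,143), (279,191) and (278,235), the screws at (283,96) and (276,279), and the reel is behind the left finger. The jig centre comes out at (0.535,-0.0165) with a yaw of about -2°, and the sizes match the given ones. I now go above the tall block.

```bash
python3 -m crank '[[-0.207,0.538,-0.32,0,0,0.602],[-0.207,0.538,-0.32,0,0,0.602],[-0.207,0.538,-0.32,0,0,0.602],[-0.207,0.538,-0.32,0,0,0.602],[-0.207,0.538,-0.32,0,0,0.602],[-0.207,0.538,-0.32,0,0,0.602],[-0.207,0.538,-0.32,0,0,0.602],[-0.207,0.538,-0.32,0,0,0.602]]' >/dev/null
python3 -m crank '[[0,0,0,0,0,0],[0,0,0,0,0,0]]'
cat > blk.py <<'E'
from h import *
import sys
z=float(sys.argv[1])
w=cam("wrist");s=env.sense();R=np.array(s['ee_rot'])
m=white(w,170);m[345:]=0;n,l,st,ce=cv2.connectedComponentsWithStats(m)
for i in range(1,n):
    if 800<st[i,4]:
        p=np.argwhere(l==i)[:,::-1];q=cast(w,p,z)[:,:2]*1000
        r=cv2.minAreaRect(q.astype(np.float32));rel=R.T@np.r_[np.array(r[0])/1000-s['tool_pos'][:2],0]
        print(ce[i],"ctr",np.round(r[0],1),np.round(r[1],1),"ang",round(r[2],1),"rel tool",rel[:2]*1000,"bbox",st[i])
print("tcp",s['tool_pos'],"yaw",np.degrees(np.arctan2(R[1,1],R[0,1])))
E
python3 blk.py .034
```

```text
clock: 2.72
tool_pos: [0.4299, 0.2711, 0.0887]
ee_rot: [[-0.46, 0.888, -0.002], [0.888, 0.46, -0.001], [0.0, -0.002, -1.0]]
ft_force: [-0.0, -0.2, 0.2]
width: 0.997
grasp_force: 0.0
[476.0924 192.0504] ctr [527.6 346.4] [38.2 28.1] ang 2.2 rel tool [ 23.3734 120.7848] bbox [ 439  160   75   65 2522]
[278.4465 229.4072] ctr [430.8 269.1] [39.1 28.6] ang 27.4 rel tool [-0.9721 -0.648 ] bbox [ 248  208   62   44 2515]
tcp [0.4309 0.2702 0.0894] yaw 27.269164982291347
```

```bash
python3 -m crank '[[0,0,-0.08,0,0,0],[0,0,-0.16,0,0,0],[0,0,-0.16,0,0,0],[0,0,-0.16,0,0,0]]' | grep -E "pos|force"
python3 -m crank '[[0,0,0,0,0,0],[0,0,0,0,0,0],[0,0,0,0,0,0],[0,0,0,0,0,0],[0,0,0,0,0,0],[0,0,0,0,0,0],[0,0,0,0,0,0],[0,0,0,0,0,0]]' 0
python3 -m crank '[[0,0,0,0,0,0],[0,0,0.08,0,0,0],[0,0,0.2,0,0,0],[0,0,0.2,0,0,0],[0,0,0.2,0,0,0],[0,0,0.2,0,0,0]]'
```

```text
tool_pos: [0.4307, 0.2677, 0.009]
ft_force: [0.1, 0.3, 0.3]
grasp_force: 0.0
clock: 3.77
tool_pos: [0.4314, 0.269, 0.0097]
ee_rot: [[-0.455, 0.89, -0.0], [0.89, 0.455, -0.0], [0.0, -0.0, -1.0]]
ft_force: [-1.1, -0.4, 1.2]
width: 0.445
grasp_force: 0.4
clock: 4.27
tool_pos: [0.432, 0.2693, 0.1102]
ee_rot: [[-0.455, 0.89, 0.002], [0.89, 0.455, 0.001], [0.0, 0.002, -1.0]]
ft_force: [0.0, -0.5, -1.0]
width: 0.435
grasp_force: 30.0
```

```bash
python3 -m crank '[[0.204,-0.674,-0.02,0,0,-0.645],[0.204,-0.674,-0.02,0,0,-0.645],[0.204,-0.674,-0.02,0,0,-0.645],[0.204,-0.674,-0.02,0,0,-0.645],[0.204,-0.674,-0.02,0,0,-0.645],[0.204,-0.674,-0.02,0,0,-0.645],[0.204,-0.674,-0.02,0,0,-0.645],[0.204,-0.674,-0.02,0,0,-0.645]]' >/dev/null
python3 -m crank '[[0,0,0,0,0,0],[0,0,0,0,0,0],[0,0,0,0,0,0]]'
python3 -m crank '[[0,0,-0.05,0,0,0],[0,0,-0.09,0,0,0],[0,0,-0.09,0,0,0],[0,0,-0.09,0,0,0]]' |grep -E "pos|force"
python3 - <<'E'
from h import *
w=cam("wrist");cv2.imwrite("pics/hov.png",cv2.resize(w["image"][60:340,180:380],None,fx=2.1,fy=2.1,interpolation=cv2.INTER_CUBIC))
E
```

```text
clock: 5.18
tool_pos: [0.5265, -0.0497, 0.0984]
ee_rot: [[0.035, 0.999, -0.003], [0.999, -0.035, 0.001], [0.001, -0.003, -1.0]]
ft_force: [-0.4, 0.8, -1.0]
width: 0.43
grasp_force: 30.0
tool_pos: [0.5264, -0.0484, 0.0541]
ft_force: [0.2, 0.5, -1.2]
grasp_force: 30.0
```

View pics/hov.png

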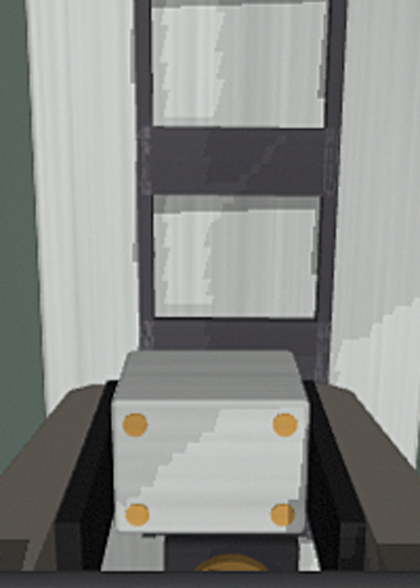

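The housing hangs in the grip at about (210,465), with bay 1 at (235,255) behind it. The last move was cut short by the row limit, about 19 mm before bay 2, so I finish it and average the pose readings.

```bash
python3 -m crank '[[0.013,-0.037,0,0,0,0],[0.013,-0.037,0,0,0,0],[0.013,-0.037,0,0,0,0]]' |grep pos
for i in 1 2 3 4; do python3 -m crank '[[0,0,0,0,0,0]]' |grep pos; done
python3 - <<'E'
from h import *
w=cam("wrist");cv2.imwrite("pics/hov2.png",w["image"])
hsv=cv2.cvtColor(w["image"],cv2.COLOR_BGR2HSV)
b=((hsv[...,0]>8)&(hsv[...,0]<28)&(hsv[...,1]>120)&(hsv[...,2]>120)).astype(np.uint8)
n,l,st,ce=cv2.connectedComponentsWithStats(b[:330])
s=env.sense()
for i in range(1,n):
    if st[i,4]>8: print(st[i],ce[i],cast(w,ce[i],s['tool_pos'][2]+.024)*1000)
print(s['tool_pos'])
m=white(w,150);m[330:]=0;n,l,st,ce=cv2.connectedComponentsWithStats(m)
for i in range(1,n):
    if st[i,4]>400:
        p=np.argwhere(l==i)[:,::-1];r=cv2.minAreaRect((cast(w,p,.012)[:,:2]*1000).astype(np.float32));print(ce[i],st[i],"ctr",np.round(r[0],1),np.round(r[1],1),round(r[2],2))
E
```

```text
tool_pos: [0.5354, -0.0683, 0.0562]
tool_pos: [0.5347, -0.068, 0.0559]
tool_pos: [0.5344, -0.0679, 0.0556]
tool_pos: [0.5344, -0.0679, 0.0554]
tool_pos: [0.5344, -0.068, 0.0553]
[239 257  11  10  91] [243.8462 261.6813] [[520.2539 -57.4222  79.2338]]
[310 257  11  10  89] [315.236  261.7191] [[550.253  -58.4376  79.2338]]
[240 300  11  10  86] [244.9884 304.5581] [[519.5922 -77.4505  79.2338]]
[309 300  11  10  85] [314.2118 304.6235] [[549.6342 -78.4834  79.2338]]
[253 314  46  12 342] [277.3421 317.9766] [[533.4055 -84.4588  79.2338]]
[160 320   7  10  42] [163.0952 325.    ] [[482.9225 -86.2565  79.2338]]
[395 320   5  10  30] [396.8667 325.4333] [[585.998  -89.9109  79.2338]]
[253 326  20   4  43] [260.2093 328.2326] [[525.6562 -89.2972  79.2338]]
[ 0.5345 -0.0681  0.0552]
[202.8968 122.811 ] [  172     0    60   275 12244] ctr [494.2 -16.9] [153.4  27.2] 87.7
[349.8921 120.3045] [  321     0    62   266 12018] ctr [575.4 -16.5] [147.2  27.1] 87.69
[276.2032  52.2569] [ 235   22   84   62 4947] ctr [536.8  32.8] [30.3 44.6] 88.11
[275.8446 151.0159] [ 237  121   80   57 4081] ctr [534.7 -18.2] [31.6 44.5] 88.17
[274.469  220.4624] [239 212  75  20 904] ctr [532.7 -59.4] [44.7 11.6] 2.27
[278.2778 280.1052] [ 233  250   94   64 5126] ctr [ 533.9 -100.5] [42.9 57. ] 88.09
```

```bash
python3 -m crank '[[-0.003,-0.001,-0.03,0,0,0],[-0.003,-0.001,-0.05,0,0,0],[-0.003,-0.001,-0.06,0,0,0],[-0.003,-0.001,-0.065,0,0,0],[-0.003,-0.001,-0.065,0,0,0],[-0.003,-0.001,-0.065,0,0,0]]'
```

```text
clock: 6.7
tool_pos: [0.5331, -0.0689, 0.0226]
ee_rot: [[0.034, 0.999, -0.0], [0.999, -0.034, 0.0], [0.0, -0.0, -1.0]]
ft_force: [-0.2, -0.0, -0.1]
width: 0.434
grasp_force: 30.0
```

```bash
python3 -m crank '[[0,0,0,0,0,0],[0,0,0,0,0,0],[0,0,0,0,0,0],[0,0,0,0,0,0],[0,0,0.04,0,0,0],[0,0,0.16,0,0,0],[0,0,0.16,0,0,0],[0,0,0.16,0,0,0]]' 70|grep -E "pos|force|width"
python3 -m crank '[[0,0.6,0,0,0,0.044],[0,0.6,0,0,0,0.044],[0,0.6,0,0,0,0.044],[0,0.6,0,0,0,0.044],[0,0.6,0,0,0,0.044],[0,0.6,0,0,0,0.044],[0,0.6,0,0,0,0.044],[0,0.6,0,0,0,0.044]]' 85 |grep pos
python3 -m crank '[[-0.004,0.23,-0.02,0,0,0],[-0.004,0.23,-0.02,0,0,0],[-0.004,0.23,-0.02,0,0,0],[-0.004,0.23,-0.02,0,0,0],[-0.004,0.23,-0.02,0,0,0],[-0.004,0.23,-0.02,0,0,0],[-0.004,0.23,-0.02,0,0,0]]'  |grep pos
python3 blk.py .028
```

```text
tool_pos: [0.536, -0.0693, 0.1069]
ft_force: [0.6, -0.7, -0.3]
width: 0.76
grasp_force: 0.0
tool_pos: [0.5328, 0.2364, 0.1021]
tool_pos: [0.5309, 0.3445, 0.0922]
[279.8579 218.0698] ctr [531.6 347.2] [39.1 29.3] ang 2.3 rel tool [2.723 0.508] bbox [ 249  196   62   45 2379]
tcp [0.5311 0.3444 0.0925] yaw -0.0343385609763403
```

```bash
python3 -m crank '[[0,0.005,-0.08,0,0,0.045],[0,0.005,-0.165,0,0,0.045],[0,0.005,-0.165,0,0,0.045],[0,0.005,-0.165,0,0,0.045],[0,0.005,-0.165,0,0,0.045]]' | grep -E "pos|force"
python3 -m crank '[[0,0,0,0,0,0],[0,0,0,0,0,0],[0,0,0,0,0,0],[0,0,0,0,0,0],[0,0,0,0,0,0],[0,0,0,0,0,0],[0,0,0,0,0,0],[0,0,0,0,0,0]]' 0 |grep -E "pos|force|width"
python3 -m crank '[[0,0,0,0,0,0],[0,0,0.06,0,0,0],[0,0,0.12,0,0,0],[0,0,0.12,0,0,0],[0,0,0.12,0,0,0]]'
```

```text
tool_pos: [0.5319, 0.3483, 0.0116]
ft_force: [0.7, 0.5, 0.2]
grasp_force: 0.0
tool_pos: [0.531, 0.3486, 0.0102]
ft_force: [-0.3, -0.1, 1.8]
width: 0.433
grasp_force: 30.0
clock: 10.17
tool_pos: [0.5321, 0.3493, 0.0716]
ee_rot: [[-0.036, 0.999, 0.003], [0.999, 0.036, 0.002], [0.002, 0.003, -1.0]]
ft_force: [-0.4, -0.4, -1.5]
width: 0.433
grasp_force: 30.0
```

```bash
python3 -m crank '[[0.008,-0.6,0,0,0,-0.09],[0.008,-0.6,0,0,0,-0.09],[0.008,-0.6,0,0,0,-0.09],[0.008,-0.6,0,0,0,-0.09],[0.008,-0.6,0,0,0,-0.09],[0.008,-0.6,0,0,0,-0.09],[0.008,-0.6,0,0,0,-0.09],[0.008,-0.6,0,0,0,-0.09]]' |grep pos
python3 -m crank '[[0,-0.128,-0.03,0,0,0],[0,-0.128,-0.03,0,0,0],[0,-0.128,-0.03,0,0,0],[0,-0.128,-0.03,0,0,0],[0,-0.128,-0.03,0,0,0],[0,-0.128,-0.03,0,0,0]]'  |grep pos
cat > hov.py <<'E'
from h import *
w=cam("wrist");hsv=cv2.cvtColor(w["image"],cv2.COLOR_BGR2HSV);s=env.sense()
b=((hsv[...,0]>8)&(hsv[...,0]<28)&(hsv[...,1]>120)&(hsv[...,2]>120)).astype(np.uint8)
import sys;h=float(sys.argv[1])
n,l,st,ce=cv2.connectedComponentsWithStats(b[:345])
g=[cast(w,ce[i],s['tool_pos'][2]-.010+h)[0]*1000 for i in range(1,n) if 30<st[i,4]<200 and 220<ce[i][0]<340 and ce[i][1]>240]
print("inserts",np.array(g)[:,:2],np.mean(g,0)[:2]);print(s['tool_pos'],np.degrees(s['ee_rot'][1][1]))
m=white(w,150);m[345:]=0;n,l,st,ce=cv2.connectedComponentsWithStats(m)
for i in range(1,n):
    if st[i,4]>400:
        p=np.argwhere(l==i)[:,::-1];r=cv2.minAreaRect((cast(w,p,.012)[:,:2]*1000).astype(np.float32));print(ce[i],st[i],"ctr",np.round(r[0],1),np.round(r[1],1),round(r[2],2))
E
python3 hov.py .028
```

```text
tool_pos: [0.5333, 0.0436, 0.0687]
tool_pos: [0.5349, -0.0144, 0.0549]
inserts [[520.8418  -5.7652]
 [550.6972  -6.701 ]
 [550.0026 -26.6708]
 [520.197  -25.7306]
 [522.1666 -39.868 ]] [532.781  -20.9471]
[ 0.535  -0.0143  0.055 ] -1.906595826176818
[208.5546 131.3577] [  177    25    65   247 11499] ctr [499.2  31.8] [139.4  33.3] 87.64
[350.2075 131.2838] [  317    26    67   244 11338] ctr [574.   29.8] [137.3  33.8] 87.69
[278.1311 152.3957] [ 240  121   80   61 4294] ctr [537.   34.5] [33.6 44.7] 87.32
[278.7852 223.772 ] [242 216  74  15 987] ctr [535.  -8.] [ 8.7 43.7] 88.09
[278.5074 278.5756] [ 235  249   90   61 4710] ctr [534.3 -44.8] [40.7 54.6] 88.09
```

```bash
python3 -m crank '[[-0.001,-0.001,-0.03,0,0,0],[-0.001,-0.001,-0.05,0,0,0],[-0.001,-0.001,-0.06,0,0,0],[-0.001,-0.001,-0.065,0,0,0],[-0.001,-0.001,-0.065,0,0,0],[-0.001,-0.001,-0.065,0,0,0]]' |grep -E "pos|force"
python3 -m crank '[[0,0,0,0,0,0],[0,0,0,0,0,0],[0,0,0,0,0,0],[0,0,0,0,0,0],[0,0,0.04,0,0,0],[0,0,0.16,0,0,0],[0,0,0.16,0,0,0],[0,0,0.16,0,0,0]]' 70|grep -E "pos|force|width"
python3 -m crank '[[0.184,0.554,-0.02,0,0,0.237],[0.184,0.554,-0.02,0,0,0.237],[0.184,0.554,-0.02,0,0,0.237],[0.184,0.554,-0.02,0,0,0.237],[0.184,0.554,-0.02,0,0,0.237],[0.184,0.554,-0.02,0,0,0.237],[0.184,0.554,-0.02,0,0,0.237],[0.184,0.554,-0.02,0,0,0.237]]' 85 |grep pos
python3 -m crank '[[0,0,0,0,0,0],[0,0,0,0,0,0]]' |grep pos
python3 blk.py .022
```

```text
tool_pos: [0.5346, -0.0156, 0.0226]
ft_force: [0.5, -0.8, -1.3]
grasp_force: 30.0
tool_pos: [0.5375, -0.016, 0.1068]
ft_force: [0.8, 0.3, 0.0]
width: 0.762
grasp_force: 0.0
tool_pos: [0.6281, 0.2677, 0.0916]
tool_pos: [0.6255, 0.2604, 0.0914]
[282.706 219.366] ctr [628.1 261. ] [39.  28.6] ang 8.8 rel tool [0.8127 2.6206] bbox [ 254  199   59   42 2265]
tcp [0.6256 0.2598 0.0917] yaw 8.66608557138093
```

```bash
python3 -m crank '[[0.005,0.002,-0.08,0,0,0],[0.005,0.002,-0.166,0,0,0],[0.005,0.002,-0.166,0,0,0],[0.005,0.002,-0.166,0,0,0],[0.005,0.002,-0.166,0,0,0]]' | grep -E "pos|force"
python3 -m crank '[[0,0,0,0,0,0],[0,0,0,0,0,0],[0,0,0,0,0,0],[0,0,0,0,0,0],[0,0,0,0,0,0],[0,0,0,0,0,0],[0,0,0,0,0,0],[0,0,0,0,0,0]]' 0 |grep -E "pos|force|width"
python3 -m crank '[[0,0,0,0,0,0],[0,0,0.06,0,0,0],[0,0,0.12,0,0,0],[0,0,0.12,0,0,0],[0,0,0.12,0,0,0]]'
```

```text
tool_pos: [0.6296, 0.2613, 0.0111]
ft_force: [0.9, 0.7, -0.1]
grasp_force: 0.0
tool_pos: [0.6289, 0.2621, 0.0097]
ft_force: [-0.6, -0.7, 2.3]
width: 0.433
grasp_force: 30.0
clock: 14.93
tool_pos: [0.6303, 0.2626, 0.0713]
ee_rot: [[-0.151, 0.989, 0.003], [0.989, 0.151, 0.001], [0.001, 0.003, -1.0]]
ft_force: [-0.3, -0.6, -1.8]
width: 0.43
grasp_force: 30.0
```

```bash
python3 -m crank '[[-0.184,-0.452,-0.03,0,0,-0.237],[-0.184,-0.452,-0.03,0,0,-0.237],[-0.184,-0.452,-0.03,0,0,-0.237],[-0.184,-0.452,-0.03,0,0,-0.237],[-0.184,-0.452,-0.03,0,0,-0.237],[-0.184,-0.452,-0.03,0,0,-0.237],[-0.184,-0.452,-0.03,0,0,-0.237],[-0.184,-0.452,-0.03,0,0,-0.237]]' |grep pos
python3 -m crank '[[0,0,0,0,0,0],[0,0,0,0,0,0]]' |grep pos
python3 hov.py .022
```

```text
tool_pos: [0.5352, 0.0344, 0.0534]
tool_pos: [0.5374, 0.0369, 0.0542]
inserts [[523.2347  45.6717]
 [553.1564  44.6755]
 [522.5334  25.6782]
 [552.5579  24.7007]
 [523.4997   9.6386]
 [549.0555   8.7466]] [537.3396  26.5186]
[0.5375 0.037  0.0543] -1.9174466817979392
[277.1689 183.7014] [  182   124   194   149 13058] ctr [537.7  56.2] [ 89.4 108.4] 87.7
[276.993  221.7981] [ 241  212   75   19 1283] ctr [537.2  44.7] [11.2 44.2] 88.07
[278.7318 272.4494] [ 237  244   87   60 4542] ctr [537.   10.4] [39.5 52.5] 88.07
[275.401  324.5482] [243 317  69  15 768] ctr [534.2 -24.2] [10.1 43.8] 88.07
```

```bash
python3 -m crank '[[-0.002,0.001,-0.03,0,0,0],[-0.002,0.001,-0.05,0,0,0],[-0.002,0.001,-0.06,0,0,0],[-0.002,0.001,-0.064,0,0,0],[-0.002,0.001,-0.064,0,0,0],[-0.002,0.001,-0.064,0,0,0]]' |grep -E "pos|force"
python3 -m crank '[[0,0,0,0,0,0],[0,0,0,0,0,0],[0,0,0,0,0,0],[0,0,0,0,0,0],[0,0,0.04,0,0,0],[0,0,0.16,0,0,0],[0,0,0.3,0,0,0],[0,0,0.3,0,0,0]]' 70|grep -E "pos|force|width"
python3 -m crank '[[0,-0.08,0.14,0,0,0],[0,-0.08,0.14,0,0,0],[0,-0.08,0.14,0,0,0],[0,-0.08,0.14,0,0,0],[0,-0.08,0.14,0,0,0]]' |grep pos
python3 - <<'E'
from h import *
w=cam("wrist");a=w["image"][60:360,180:380];s=cam("scene")["image"][185:245,230:350]
cv2.imwrite("pics/placed.png",np.hstack([cv2.resize(a,(400,600)),np.vstack([cv2.resize(s,(400,200),interpolation=cv2.INTER_CUBIC),np.zeros((400,400,3),np.uint8)])]))
E
```

```text
tool_pos: [0.5362, 0.0369, 0.0226]
ft_force: [-0.5, -0.2, -1.2]
grasp_force: 30.0
tool_pos: [0.5354, 0.0365, 0.1691]
ft_force: [1.0, 0.0, 0.1]
width: 0.759
grasp_force: 0.0
tool_pos: [0.5355, -0.0034, 0.237]
```

View pics/placed.png

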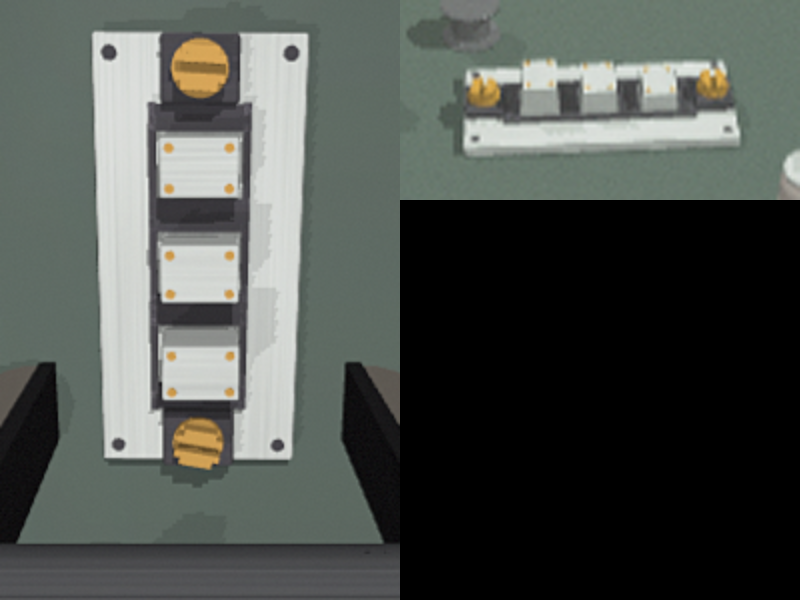

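All three housings sit flat in their bays: low at (198,165), middle at (200,270), tall at (200,370). Left screw slot at (200,68) lies along the jig's x; the right one at (198,445) is turned a few degrees clockwise. I measure slots and block centres here, then go over the key and gauge.

```bash
cat > slots.py <<'E'
from h import *
w=cam("wrist");im=w["image"];s=env.sense();print(s['tool_pos'])
hsv=cv2.cvtColor(im,cv2.COLOR_BGR2HSV)
br=((hsv[...,0]>8)&(hsv[...,0]<28)&(hsv[...,1]>110)).astype(np.uint8);br[345:]=0
c0=np.array([.5352,-.0164])
for nm,g in(("L",(.5386,.0836)),("R",(.5318,-.1164))):
    u=proj(w,[[*g,.034]])[0].astype(int);y0,x0=u[1]-18,u[0]-18
    b=br[y0:y0+36,x0:x0+36];v=hsv[y0:y0+36,x0:x0+36,2]
    ii=np.argwhere(b>0)[:,::-1]+[x0,y0];q=cast(w,ii,.034)[:,:2]*1000
    print(nm,"px",u,"brass circle",cv2.minEnclosingCircle(q[:].astype(np.float32)))
    t=np.median(v[b>0]);dk=(b>0)&(v<t*.8);P=np.argwhere(dk)[:,::-1]+[x0,y0];Q=cast(w,P,.030)[:,:2]*1000
    Q=Q[np.linalg.norm(Q-np.array(g)*1000,axis=1)<12.5]
    e=np.linalg.eigh(np.cov(Q.T))[1][:,1];print(" slot",len(Q),Q.mean(0),np.degrees(np.arctan2(e[1],e[0])))
ins=((hsv[...,0]>8)&(hsv[...,0]<28)&(hsv[...,1]>100)&(hsv[...,2]>120)).astype(np.uint8)
n,l,st,ce=cv2.connectedComponentsWithStats(ins[:345])
for i in range(1,n):
    if 4<st[i,4]<60: print(ce[i],st[i,4],cast(w,ce[i],.040)[0,:2]*1000)
E
python3 slots.py
python3 -m crank '[[0.05,-0.6,0.04,0,0,0],[0.05,-0.6,0.04,0,0,0],[0.05,-0.6,0.04,0,0,0],[0.05,-0.6,0.04,0,0,0],[0.05,-0.6,0.04,0,0,0],[0.05,-0.6,0.04,0,0,0],[0.05,-0.6,0.04,0,0,0],[0.05,-0.6,0.04,0,0,0]]' 91 |grep pos
python3 -m crank '[[0.04,-0.17,0.0,0,0,0],[0.04,-0.17,0.0,0,0,0],[0.04,-0.17,0.0,0,0,0],[0.04,-0.17,0.0,0,0,0],[0.04,-0.17,0.0,0,0,0]]' |grep pos
python3 - <<'E'
from h import *
w=cam("wrist");cv2.imwrite("pics/key.png",w["image"]);print(env.sense()['tool_pos'])
E
```

```text
[ 0.535  -0.003   0.2359]
L px [280  92] brass circle ((538.8690795898438, 82.56131744384766), 13.97670841217041)
 slot 140 [538.9845  82.368 ] 175.52269681943412
R px [280 284] brass circle ((531.82177734375, -113.83991241455078), 16.00211524963379)
 slot 100 [ 531.6328 -114.9189] 171.43836973530205
[1.3333 9.3333] 6 [292.7654 162.9091]
[23.4286 52.    ] 7 [305.0092 127.073 ]
[12.9333 56.4667] 15 [294.5696 123.6117]
[26.6 75.2] 5 [303.7338 107.0363]
[19.6538 86.1731] 52 [295.2112  97.6172]
[29.5556 78.1111] 9 [305.9523 104.3979]
[30.2308 82.6154] 13 [305.7618 100.4204]
[25.7333 88.9333] 15 [300.3875  94.9758]
[  3.5208 101.625 ] 48 [276.9908  84.3244]
[ 22.6667 100.1667] 6 [295.3776  85.0235]
[  1.8333 101.    ] 6 [275.5226  84.9427]
[  6.6818 113.7273] 22 [277.5185  73.2077]
[264.8421 133.8421] 19 [522.4452  46.0668]
[295.5 134. ] 16 [551.9703  44.9175]
[265.25  154.375] 16 [521.9708  26.3384]
[295.4 154.4] 15 [551.4186  25.3209]
[ 47.7778 162.2222] 9 [307.7293  25.8594]
[ 60. 175.] 6 [317.4115  12.8091]
[265.5 188. ] 16 [520.7465  -7.1832]
[295.5 188. ] 16 [550.74    -8.1881]
[  2
[... 1906 characters left out ...]
598 -91.5   ]
[ 23.125 275.625] 8 [257.8707 -93.9322]
[ 15.  277.1] 10 [248.8122 -95.3503]
[ 32.8182 279.    ] 11 [267.4323 -98.1778]
[ 43.1667 280.9167] 12 [ 278.0816 -100.7689]
[ 12.  281.5] 6 [ 244.4787 -100.3491]
[ 22.1667 282.8333] 6 [ 255.0673 -102.2613]
[ 17.1818 284.7273] 11 [ 249.2301 -104.2976]
[ 25.4 285.8] 5 [ 257.8133 -105.8438]
[ 21.8824 292.    ] 51 [ 252.4695 -113.0181]
[ 33.4 289.4] 5 [ 265.5653 -110.3567]
[ 51.25  292.625] 8 [ 284.1114 -114.7988]
[  2.4444 292.6667] 9 [ 231.2462 -113.1175]
[ 41.6667 292.8333] 12 [ 273.6869 -114.7058]
[ 61.0833 292.9167] 12 [ 294.6918 -115.4929]
tool_pos: [0.5609, -0.3083, 0.2562]
tool_pos: [0.5806, -0.3872, 0.2559]
[ 0.5807 -0.3867  0.2565]
```

View pics/key.png

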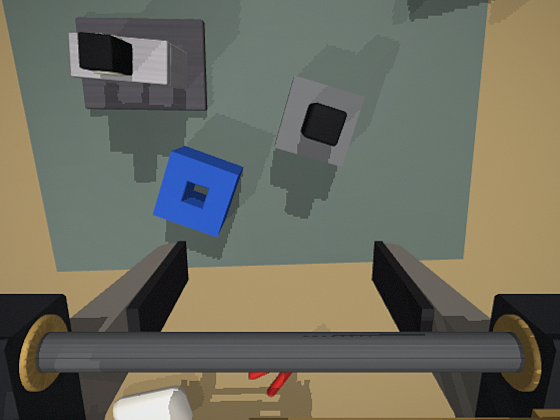

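Both stands are in view: blue one at (198,192), excluded by the task, and the grey one at (322,120) holding the key, whose black handle is at (324,124). The gauge stands on its pad, with its grip top at (98,52). I measure the handle's top face and the grip's.

```bash
cat > dark.py <<'E'
from h import *
import sys
# usage: u v z [zbot]
u,v,z=map(float,sys.argv[1:4])
w=cam("wrist");g=w["image"].max(2);s=env.sense();R=np.array(s['ee_rot'])
m=(g<60).astype(np.uint8);n,l,st,ce=cv2.connectedComponentsWithStats(m)
i=l[int(v),int(u)];print("blob",st[i],s['tool_pos'])
p=np.argwhere(l==i)[:,::-1]
h=np.bincount(g[l==i],minlength=60);print("hist",[(k,int(h[k])) for k in range(60) if h[k]>8])
hull=cv2.convexHull(p.astype(np.int32));a=cv2.approxPolyDP(hull,3,True)[:,0];print("poly",a.tolist());print(cast(w,a,z)[:,:2]*1000)
print(np.linalg.norm(np.diff(cast(w,np.vstack([a,a[:1]]),z),axis=0),axis=1)*1000)
E
python3 dark.py 324 124 .110; python3 dark.py 98 52 .126
python3 - <<'E'
from h import *
w=cam("wrist");a=w["image"][90:160,285:365];b=w["image"][10:120,55:215]
f=lambda x:cv2.resize(np.clip(x.astype(float)*3,0,255).astype(np.uint8),(400,350),interpolation=cv2.INTER_NEAREST)
cv2.imwrite("pics/kg.png",np.hstack([f(a),f(b)]))
E
```

```text
blob [ 301  103   46   44 1392] [ 0.5809 -0.3865  0.257 ]
hist [(9, 12), (11, 16), (12, 22), (13, 16), (14, 19), (15, 16), (16, 20), (17, 15), (18, 12), (20, 17), (21, 14), (22, 11), (23, 13), (24, 16), (25, 12), (26, 22), (27, 23), (28, 32), (29, 67), (30, 92), (31, 135), (32, 173), (33, 178), (34, 157), (35, 115), (36, 52), (37, 23)]
poly [[346, 115], [335, 145], [306, 138], [301, 133], [311, 104]]
[[ 637.9074 -321.225 ]
 [ 628.9643 -345.3927]
 [ 604.7234 -338.7824]
 [ 600.6259 -334.5367]
 [ 609.2346 -311.5313]]
[25.7693 25.126   5.9005 24.5633 30.267 ]
blob [  78   33   55   43 1861] [ 0.581  -0.3866  0.2573]
hist [(0, 36), (1, 12), (4, 12), (5, 13), (6, 15), (7, 19), (8, 34), (9, 60), (10, 56), (11, 62), (12, 74), (13, 74), (14, 69), (15, 83), (16, 32), (17, 24), (18, 26), (19, 13), (20, 11), (21, 13), (22, 14), (23, 25), (24, 45), (25, 77), (26, 110), (27, 169), (28, 189), (29, 175), (30, 134), (31, 82), (32, 43)]
poly [[132, 73], [80, 67], [78, 33], [110, 35], [130, 44]]
[[ 472.2254 -284.3108]
 [ 433.3594 -278.7202]
 [ 435.9078 -255.0405]
 [ 459.4565 -257.1925]
 [ 473.4786 -263.8641]]
[39.266  23.8164 23.6468 15.5284 20.485 ]
```

View pics/kg.png

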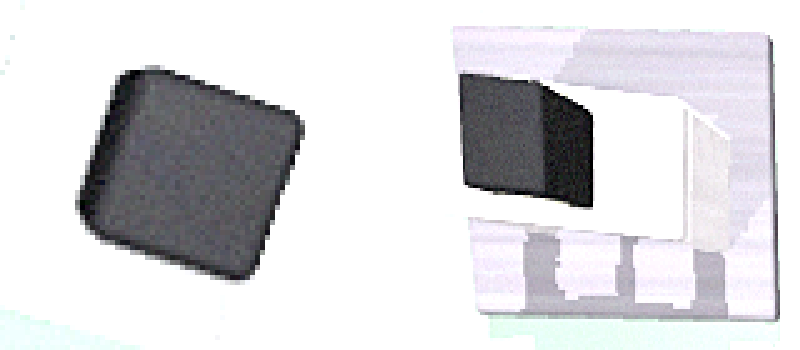

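The key handle's top face spans px (315,104), (346,114), (335,146) and (306,137). The gauge grip's top spans (79,33), (111,36), (113,70) and (82,69).

Run:
```python
from h import *
w=cam("wrist")
g=cv2.medianBlur(w["image"].max(2),5)
for nm,bx,z,lo,hi in(("key",(295,95,355,155),.110,24,60),("gauge",(70,25,140,80),.126,21,50)):
    x0,y0,x1,y1=bx;m=((g>lo)&(g<hi)).astype(np.uint8);M=np.zeros_like(m);M[y0:y1,x0:x1]=m[y0:y1,x0:x1];M=cv2.morphologyEx(M,cv2.MORPH_OPEN,np.ones((5,5)))
    p=np.argwhere(M>0)[:,::-1];q=(cast(w,p,z)[:,:2]*1000).astype(np.float32);r=cv2.minAreaRect(q);print(nm,np.round(r[0],1),np.round(r[1],1),r[2])
print("key approx",cast(w,[(314.6,104),(345.6,113.6),(335,145.6),(306,136.6)],.11)[:,:2]*1000)
print("gauge approx",cast(w,[(79,33),(111,36.1),(113,70.4),(81.8,68.8)],.126)[:,:2]*1000)
# stand top, grey
hsv=cv2.cvtColor(w["image"],cv2.COLOR_BGR2HSV)
print(w['image'][90,305],w['image'][150,345],env.sense()['joints'])
```

```text
key [ 620.6 -328.8] [29.4 28.5] 70.45809936523438
gauge [ 446.5 -268.8] [25.7 24.1] 82.20487213134766
key approx [[ 612.8134 -311.9071]
 [ 638.3139 -320.3829]
 [ 629.7064 -346.2875]
 [ 605.3773 -338.0099]]
gauge approx [[ 436.7151 -255.391 ]
 [ 460.1799 -258.2871]
 [ 458.1217 -282.3286]
 [ 434.5674 -280.4083]]
[126 125 124] [124 121 123] [-0.5897  0.4343  1.4149  0.0002  1.2925 -0.5566]
```

```bash
python3 -m crank '[[0.081,0.115,-0.234,0,0,-0.378],[0.081,0.115,-0.234,0,0,-0.378],[0.081,0.115,-0.234,0,0,-0.378],[0.081,0.115,-0.234,0,0,-0.378],[0.081,0.115,-0.234,0,0,-0.378],[0.081,0.115,-0.234,0,0,-0.378]]' |grep pos
python3 -m crank '[[0,0,0,0,0,0],[0,0,0,0,0,0]]' |grep pos
python3 - <<'E'
from h import *
w=cam("wrist");g=cv2.medianBlur(w["image"].max(2),5);s=env.sense();R=np.array(s['ee_rot'])
m=((g>24)&(g<60)).astype(np.uint8);m[:170]=0;m[330:]=0;m[:,:200]=0;m[:,360:]=0
m=cv2.morphologyEx(m,cv2.MORPH_OPEN,np.ones((5,5)));n,l,st,ce=cv2.connectedComponentsWithStats(m)
for i in range(1,n):
    if st[i,4]>300:
        q=(cast(w,np.argwhere(l==i)[:,::-1],.11)[:,:2]*1000).astype(np.float32);r=cv2.minAreaRect(q);print(st[i],np.round(r[0],1),np.round(r[1],1),r[2])
print(s['tool_pos'],np.degrees(np.arctan2(R[1,1],R[0,1])));cv2.imwrite("pics/khov.png",w["image"])
E
```

```text
tool_pos: [0.6218, -0.3308, 0.1415]
tool_pos: [0.6223, -0.3324, 0.1433]
[ 249  207   51   49 2424] [ 621.2 -327.3] [28.9 29. ] 70.93566131591797
[ 0.6222 -0.3324  0.143 ] -19.00905533398214
```

```bash
python3 -m crank '[[-0.002,0.009,0,0,0,0],[-0.002,0.009,-0.08,0,0,0],[-0.002,0.009,-0.16,0,0,0],[-0.002,0.009,-0.16,0,0,0],[-0.002,0.009,-0.16,0,0,0]]' | grep -E "pos|force"
python3 -m crank '[[0,0,0,0,0,0],[0,0,0,0,0,0],[0,0,0,0,0,0],[0,0,0,0,0,0],[0,0,0,0,0,0],[0,0,0,0,0,0],[0,0,0,0,0,0],[0,0,0,0,0,0]]' 0 |grep -E "pos|force|width"
python3 -m crank '[[0,0,0,0,0,0],[0,0,0.06,0,0,0],[0,0,0.12,0,0,0],[0,0,0.2,0,0,0],[0,0,0.2,0,0,0],[0,0,0.2,0,0,0]]'
python3 - <<'E'
from h import *
w=cam("wrist");s=cam("scene");e=cam("side");P=env.sense()['tool_pos']-[0,0,.05]
a=w["image"][180:345,180:380]
def c(d):
    u=proj(d,P)[0].astype(int);return cv2.resize(d["image"][u[1]-35:u[1]+35,u[0]-30:u[0]+30],(240,280),interpolation=cv2.INTER_CUBIC)
cv2.imwrite("pics/kl.png",np.hstack([cv2.resize(a,(340,280)),c(s),c(e)]))
E
```

```text
tool_pos: [0.6189, -0.3258, 0.0595]
ft_force: [0.7, -0.6, 0.2]
grasp_force: 0.0
tool_pos: [0.6205, -0.3264, 0.0607]
ft_force: [-0.5, -0.3, -0.1]
width: 0.431
grasp_force: 0.0
clock: 21.18
tool_pos: [0.622, -0.3271, 0.1633]
ee_rot: [[0.325, 0.946, 0.004], [0.946, -0.325, -0.002], [-0.001, 0.005, -1.0]]
ft_force: [-0.1, -0.8, -2.1]
width: 0.319
grasp_force: 30.0
```

View pics/kl.png

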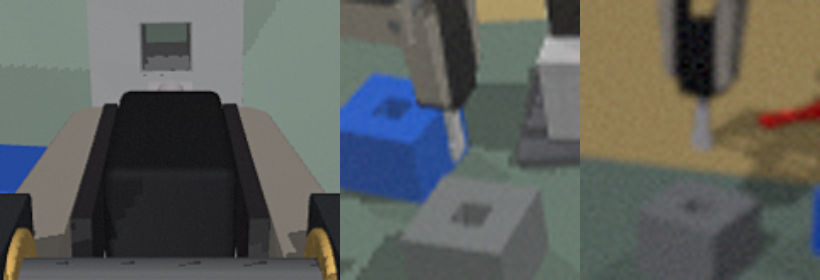

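The key hangs from the fingers clear of the grey stand: the blade end is near (460,160) in the scene crop and (703,148) in the side crop. The fingers may have closed a little late, so I measure where the handle sits in the grip and which way the blade lies.

```bash
python3 -m crank '[[0,0,0,0,0,0]]'|grep pos
python3 - <<'E'
from h import *
w=cam("wrist");s=env.sense();R=np.array(s['ee_rot']);t=s['tool_pos']
T=np.array(w["tool_from_camera"])
for uv in [(243,279),(280.5,279),(318,279)]:
    r=T[:3,:3]@np.array([(uv[0]-w['cx'])/w['fx'],(uv[1]-w['cy'])/w['fy'],1]);k=(.015-T[0,3])/r[0];print("edge in tool",T[:3,3]+k*r)
g=w["image"].max(2);cv2.imwrite("pics/a.png",g[180:345,180:380])
sc,e=cam("scene"),cam("side")
ims=[]
for d in(sc,e):
    u=proj(d,t-[0,0,.055])[0].astype(int);print(u-[20,20],"TCP px",proj(d,t)[0]);ims.append(cv2.resize(d["image"][u[1]-20:u[1]+20,u[0]-20:u[0]+20],(400,400),interpolation=cv2.INTER_CUBIC))
cv2.imwrite("pics/tip.png",np.hstack(ims))
E
```

```text
tool_pos: [0.6195, -0.3259, 0.1587]
edge in tool [ 0.015  -0.0124 -0.0502]
edge in tool [ 0.015   0.0007 -0.0502]
edge in tool [ 0.015   0.0138 -0.0501]
[154 193] TCP px [171.7159 196.2617]
[281 128] TCP px [301.507  131.1059]
```

View pics/tip.png

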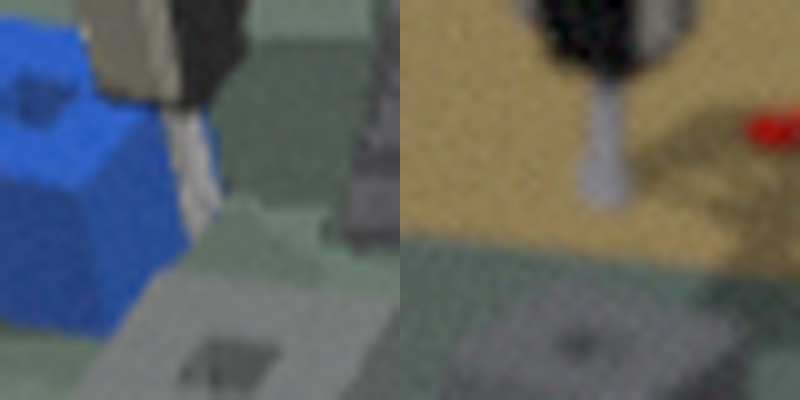

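The handle's top edge lies 50 mm above the TCP, so the key did not slip and its tip is about 50 mm below the TCP. The blade looks broad in the side view and no wider than the shank in the scene view, so it lies along the closing direction. I hover over the right screw with the tool yaw on the slot.

```bash
python3 -m crank '[[-0.178,0.421,-0.12,0,0,0.231],[-0.178,0.421,-0.12,0,0,0.231],[-0.178,0.421,-0.12,0,0,0.231],[-0.178,0.421,-0.12,0,0,0.231],[-0.178,0.421,-0.12,0,0,0.231],[-0.178,0.421,-0.12,0,0,0.231],[-0.178,0.421,-0.12,0,0,0.231],[-0.178,0.421,-0.12,0,0,0.231]]' |grep pos
python3 -m crank '[[0,0,0,0,0,0],[0,0,0,0,0,0],[0,0,0,0,0,0]]'
python3 - <<'E'
from h import *
w=cam("wrist");cv2.imwrite("pics/kh2raw.png",w["image"]);np.save("kh2.npy",{k:w[k] for k in('R','c','fx','fy','cx','cy')},allow_pickle=True)
cv2.imwrite("pics/kh2.png",cv2.resize(w["image"][190:290,230:330],(700,560),interpolation=cv2.INTER_CUBIC)[:, :])
s=env.sense();print(s['tool_pos']);print(proj(w,[[.5317,-.1158,.034],s['tool_pos']-[0,0,.05]]))
E
```

```text
tool_pos: [0.5308, -0.1147, 0.1002]
clock: 22.48
tool_pos: [0.5324, -0.117, 0.1009]
ee_rot: [[0.151, 0.989, 0.001], [0.989, -0.151, -0.0], [-0.0, 0.001, -1.0]]
ft_force: [0.6, -1.0, -1.4]
width: 0.328
grasp_force: 30.0
[ 0.5322 -0.1169  0.1008]
[[277.4575 219.8782]
 [278.3807 229.347 ]]
```

View pics/kh2.png

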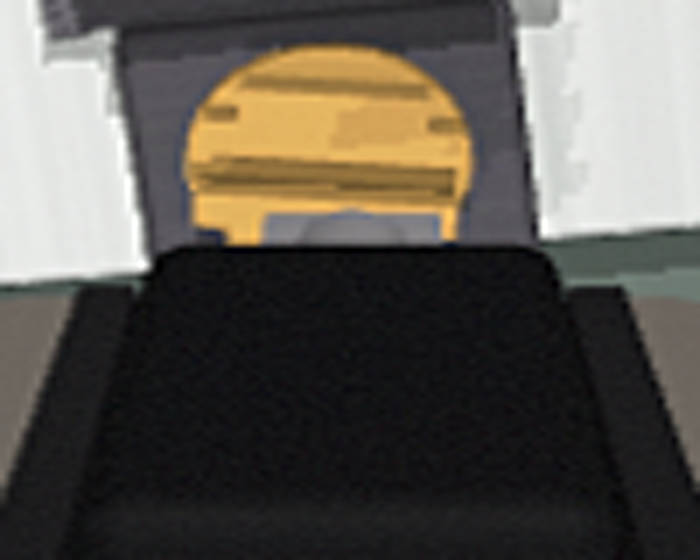

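The crop shows the blade's end edge across (262..440,212) and the slot as a dark band along rows 160–195, with the screw head centred near (328,150). That was my last viewing, so from here on I work by numbers only.

Run:
```python
import cv2,numpy as np
im=cv2.imread("pics/kh2raw.png");hsv=cv2.cvtColor(im,cv2.COLOR_BGR2HSV)
cols=[258,262,266,270,274,278,282,286,290,294]
print("row",cols)
for r in range(195,238): print(r,[f"{hsv[r,c,2]}/{hsv[r,c,1]//10}" for c in cols])
```

```text
row [258, 262, 266, 270, 274, 278, 282, 286, 290, 294]
195 ['54/1', '60/1', '60/0', '59/1', '58/1', '58/1', '59/1', '57/2', '57/1', '57/1']
196 ['60/0', '62/0', '60/1', '56/1', '59/4', '58/1', '58/2', '56/1', '56/1', '53/1']
197 ['67/1', '65/1', '56/1', '58/3', '63/3', '70/8', '53/1', '55/2', '55/1', '62/1']
198 ['65/2', '72/1', '62/2', '72/6', '138/15', '141/15', '105/12', '58/4', '65/1', '84/1']
199 ['70/1', '89/2', '83/1', '142/15', '216/15', '218/15', '190/15', '86/8', '90/2', '86/1']
200 ['91/2', '90/1', '111/10', '217/15', '214/15', '215/14', '221/15', '163/14', '86/3', '82/1']
201 ['90/1', '91/2', '159/15', '206/15', '204/15', '203/14', '207/15', '200/15', '83/2', '80/1']
202 ['93/1', '91/2', '205/15', '202/15', '206/14', '205/14', '204/15', '209/15', '102/7', '83/1']
203 ['94/1', '112/9', '175/15', '186/14', '197/15', '197/15', '200/14', '202/15', '156/15', '83/2']
204 ['91/2', '164/15', '151/14', '152/14', '150/14', '161/14', '173/15', '183/15', '182/15', '85/2']
205 ['91/2', '221/15', '163/14', '157/14', '150/15', '150/15', '150/15', '150/15', '153/15', '81/2']
206 ['94/2',
[... 2507 characters left out ...]
15', '238/15', '132/0', '112/0', '127/0', '130/0', '121/0', '131/0', '222/15']
231 ['70/4', '176/14', '242/15', '135/0', '113/0', '129/0', '133/0', '120/0', '135/0', '222/15']
232 ['72/1', '132/10', '243/15', '135/0', '111/0', '129/0', '131/0', '118/0', '132/0', '198/14']
233 ['52/2', '119/12', '174/15', '94/0', '81/0', '91/0', '95/0', '86/0', '94/0', '51/7']
234 ['17/6', '9/25', '6/25', '6/12', '8/12', '4/12', '6/12', '8/6', '0/0', '10/10']
235 ['20/3', '18/5', '18/4', '19/5', '17/1', '17/4', '17/4', '19/2', '18/4', '15/1']
236 ['23/4', '11/4', '21/2', '13/2', '22/3', '13/3', '16/0', '21/4', '18/0', '21/6']
237 ['20/3', '23/4', '21/1', '21/1', '17/1', '19/1', '20/1', '18/4', '22/5', '20/8']
```

Run:
```python
from h import *
d=np.load("kh2.npy",allow_pickle=True).item()
print(d['cx'],d['cy'])
print("slot c",cast(d,[(277,222.0)],.034)*1000,"slot ends",cast(d,[(262,221.1),(292,222.8)],.034)*1000)
for z in(.048,.051): print("blade ctr edge",cast(d,[(280.2,227.6)],z)*1000)
a=cast(d,[(262,221.1),(292,222.8)],.034);v=a[1]-a[0];print(np.degrees(np.arctan2(v[1],v[0])))
```

```text
279.73632550660744 207.2213106104707
slot c [[ 531.1771 -117.2063   34.    ]] slot ends [[ 521.4463 -115.0922   34.    ]
 [ 540.9315 -119.2546   34.    ]]
blade ctr edge [[ 533.3365 -116.876    48.    ]]
blade ctr edge [[ 533.4751 -115.9107   51.    ]]
-12.058300069772455
```

```bash
python3 -m crank '[[-0.004,0,-0.01,0,0,-0.076],[-0.004,0,-0.03,0,0,-0.076],[-0.004,0,-0.03,0,0,-0.076],[-0.004,0,-0.03,0,0,-0.076]]' |grep -E "pos|force"
cat > prof.py <<'E'
from h import *
w=cam("wrist");hsv=cv2.cvtColor(w["image"],cv2.COLOR_BGR2HSV);s=env.sense();R=np.array(s['ee_rot'])
print(s['tool_pos'],np.degrees(np.arctan2(R[1,1],R[0,1])))
cols=[258,262,264,266,270,274,278,282,286,290,294,296,298]
print("row",cols)
for r in range(208,237): print(r,[f"{hsv[r,c,2]}/{hsv[r,c,1]//10}" for c in cols])
E
python3 prof.py
```

```text
tool_pos: [0.5309, -0.1168, 0.0865]
ft_force: [-1.7, 0.9, 10.5]
grasp_force: 30.0
[ 0.5309 -0.1167  0.0866] -11.989356935944494
row [258, 262, 264, 266, 270, 274, 278, 282, 286, 290, 294, 296, 298]
208 ['89/1', '94/2', '108/9', '176/15', '201/15', '202/14', '201/15', '204/15', '202/15', '210/15', '91/3', '86/2', '85/1']
209 ['89/1', '88/1', '156/15', '185/15', '183/15', '182/15', '183/15', '194/15', '191/15', '196/15', '131/13', '81/2', '81/1']
210 ['94/1', '108/9', '209/15', '150/15', '150/15', '150/15', '149/14', '148/15', '150/14', '149/14', '183/15', '86/2', '82/2']
211 ['90/1', '154/14', '205/15', '147/15', '148/15', '148/15', '151/14', '150/15', '151/14', '149/15', '216/15', '110/10', '83/2']
212 ['88/2', '200/15', '206/15', '176/15', '179/15', '170/15', '168/15', '169/14', '165/15', '161/14', '210/15', '156/15', '83/3']
213 ['92/2', '236/15', '224/14', '235/14', '235/14', '227/14', '226/14', '227/14', '207/14', '197/14', '208/15', '199/15', '84/1']
214 ['92/2', '233/15', '225/15', '228/14', '228/14', '230/14', '230/14', '233/14', '212/14', '214/14', '210/15', '221/15', '114/8'
[... 2188 characters left out ...]
6', '132/1', '126/0', '128/0', '130/0', '130/1', '134/1', '154/15', '154/15', '181/15']
232 ['99/1', '177/15', '178/15', '177/15', '132/0', '113/0', '126/0', '129/0', '118/0', '131/0', '171/15', '166/15', '158/15']
233 ['93/7', '240/14', '240/14', '221/14', '134/0', '114/0', '129/0', '132/0', '116/0', '133/0', '222/15', '218/15', '186/14']
234 ['90/6', '235/15', '235/14', '178/13', '133/0', '113/0', '128/0', '130/0', '114/0', '132/0', '230/15', '239/14', '218/14']
235 ['65/6', '167/14', '167/14', '127/12', '96/0', '83/0', '92/0', '93/0', '83/0', '94/0', '160/14', '168/14', '146/13']
236 ['8/19', '9/25', '11/25', '11/25', '7/10', '9/5', '7/10', '3/17', '7/10', '7/10', '10/25', '9/25', '9/25']
```

```bash
python3 -m crank '[[0,0,0.008,0,0,0],[0.001,0.004,0.008,0,0,0],[0.001,0.004,0.008,0,0,0],[0.001,0.004,0,0,0,0],[0.001,0.004,-0.004,0,0,0],[0.001,0.004,-0.004,0,0,0]]' |grep -E "pos|force"
python3 prof.py | sed -n '1,2p;15,31p'
```

```text
tool_pos: [0.5294, -0.1138, 0.0827]
ft_force: [0.3, 0.2, -1.5]
grasp_force: 30.0
[ 0.5296 -0.1138  0.083 ] -12.00900725186401
row [258, 262, 264, 266, 270, 274, 278, 282, 286, 290, 294, 296, 298]
220 ['90/1', '84/2', '221/15', '220/15', '227/14', '227/14', '228/14', '211/14', '211/14', '210/14', '213/14', '213/15', '207/14']
221 ['88/1', '112/10', '168/15', '156/15', '225/15', '226/14', '228/14', '209/15', '208/15', '210/14', '209/14', '212/15', '185/15']
222 ['88/1', '154/12', '152/15', '150/15', '226/14', '227/14', '224/15', '208/15', '209/14', '209/15', '209/15', '214/14', '145/14']
223 ['89/2', '186/15', '146/14', '147/14', '227/14', '223/14', '205/15', '208/15', '208/15', '210/14', '209/15', '214/14', '149/15']
224 ['88/1', '207/15', '174/15', '176/14', '226/14', '206/15', '208/14', '209/14', '209/15', '209/14', '210/14', '212/15', '163/15']
225 ['90/2', '236/15', '235/14', '234/14', '225/14', '208/15', '208/14', '209/14', '210/14', '209/15', '209/15', '211/15', '193/14']
226 ['90/1', '229/15', '228/14', '228/14', '227/14', '209/14', '207/15', '209/14', '209/15', '210/14', '208/
[... 590 characters left out ...]
5/16', '140/2', '113/3', '126/0', '129/1', '153/6', '158/7', '166/15', '172/14', '192/15']
232 ['89/1', '185/15', '164/14', '169/15', '132/1', '117/1', '127/0', '128/0', '120/1', '133/2', '141/15', '138/15', '137/14']
233 ['89/1', '194/15', '165/15', '164/13', '132/0', '114/0', '129/0', '130/0', '113/0', '131/0', '153/15', '154/15', '152/15']
234 ['91/1', '187/15', '132/15', '135/13', '131/0', '113/0', '125/0', '129/0', '113/0', '130/0', '142/16', '143/14', '144/15']
235 ['66/2', '120/14', '115/14', '72/11', '93/0', '80/0', '92/0', '92/0', '83/1', '93/0', '69/12', '62/14', '63/13']
236 ['11/2', '10/23', '12/21', '10/25', '7/7', '8/6', '8/15', '10/5', '7/10', '7/3', '16/12', '15/10', '18/14']
```

The blade is now inside the slot: no contact force with the tip below the slot's mouth, and the slot edge hides the blade's end. I go in another 3 mm and turn clockwise.

```bash
python3 -m crank '[[0,0,-0.004,0,0,0],[0,0,-0.007,0,0,0],[0,0,-0.007,0,0,0]]' |grep -E "pos|force"
python3 -m crank '[[0,0,0,0,0,-0.15],[0,0,0,0,0,-0.3],[0,0,0,0,0,-0.45],[0,0,0,0,0,-0.6],[0,0,0,0,0,-0.75],[0,0,0,0,0,-0.9],[0,0,0,0,0,-0.9]]'
python3 - <<'E'
from station import env
s=env.sense();print(s['ft_torque'],s['joints'])
E
```

```text
tool_pos: [0.5298, -0.1139, 0.0797]
ft_force: [0.4, 0.2, -1.9]
grasp_force: 30.0
clock: 24.3
tool_pos: [0.531, -0.1142, 0.0803]
ee_rot: [[0.797, 0.604, 0.002], [0.604, -0.797, -0.001], [0.001, 0.002, -1.0]]
ft_force: [2.2, -0.4, -1.5]
width: 0.325
grasp_force: 30.0
[-0.11128733 -0.51733812  0.07261373] [-2.14549892e-01  3.95968814e-01  1.92084366e+00 -1.89554576e-04
  8.22823348e-01  7.07441715e-01]
```

```bash
python3 -m crank '[[0,0,0,0,0,-0.15],[0,0,0,0,0,-0.3],[0,0,0,0,0,-0.45],[0,0,0,0,0,-0.6],[0,0,0,0,0,-0.75],[0,0,0,0,0,-0.88],[0,0,0,0,0,-0.88]]'
python3 - <<'E'
from station import env
s=env.sense();print(s['ft_torque'])
E
```

```text
clock: 24.88
tool_pos: [0.5323, -0.1146, 0.0807]
ee_rot: [[0.999, -0.039, 0.005], [-0.039, -0.999, -0.001], [0.005, 0.001, -1.0]]
ft_force: [5.5, -2.2, -4.1]
width: 0.326
grasp_force: 30.0
[-0.2966033  -1.26296151  0.08064057]
```

```bash
python3 -m crank '[[0,0,0,0,0,-0.09],[0,0,0,0,0,-0.09],[0,0,0,0,0,-0.02],[0,0,0,0,0,-0.02]]' |grep -E "rot|force"
python3 -m crank '[[0,0,0.02,0,0,0],[0,0,0.04,0,0,0],[0,0,0.09,0,0,0],[0,0,0.09,0,0,0],[0,0,0.09,0,0,0]]' |grep -E "pos|force|width"
python3 -m crank '[[0,0.2,0.04,0,0,0.97],[0,0.2,0.04,0,0,0.97],[0,0.2,0.04,0,0,0.97],[0,0.2,0.04,0,0,0.97],[0,0.2,0.04,0,0,0.97],[0,0.2,0.04,0,0,0.97],[0,0.2,0.04,0,0,0.97],[0,0.2,0.04,0,0,0.97]]' |grep -E "pos|rot"
python3 -m crank '[[0.014,0.2,-0.09,0,0,0.97],[0.014,0.2,-0.09,0,0,0.97],[0.014,0.2,-0.09,0,0,0.97],[0.014,0.2,-0.09,0,0,0.97],[0.014,0.2,-0.09,0,0,0.97],[0.014,0.2,-0.09,0,0,0.97],[0.014,0.2,-0.09,0,0,0.97],[0.014,0.2,-0.09,0,0,0.97]]' |grep -E "pos|rot|force"
python3 prof.py
```

```text
ee_rot: [[0.999, -0.045, 0.004], [-0.045, -0.999, -0.001], [0.004, 0.001, -1.0]]
ft_force: [5.2, -1.0, -3.7]
grasp_force: 30.0
tool_pos: [0.5307, -0.114, 0.1264]
ft_force: [0.0, -0.8, -1.6]
width: 0.323
grasp_force: 30.0
tool_pos: [0.5293, -0.0139, 0.1444]
ee_rot: [[0.76, 0.65, -0.001], [0.65, -0.76, 0.0], [-0.001, -0.001, -1.0]]
tool_pos: [0.5367, 0.0859, 0.0998]
ee_rot: [[0.105, 0.994, -0.001], [0.994, -0.105, -0.0], [-0.0, -0.001, -1.0]]
ft_force: [-0.2, -0.2, -1.8]
grasp_force: 30.0
[0.5368 0.0859 0.0999] -6.068010763461793
row [258, 262, 264, 266, 270, 274, 278, 282, 286, 290, 294, 296, 298]
208 ['94/1', '95/1', '97/2', '97/2', '189/15', '171/15', '171/14', '170/14', '170/15', '170/15', '169/14', '194/15', '117/8']
209 ['96/1', '94/1', '98/2', '89/2', '161/14', '160/14', '158/14', '160/14', '161/14', '159/14', '159/15', '199/15', '172/15']
210 ['97/1', '99/1', '99/2', '139/12', '175/15', '171/15', '172/15', '169/15', '170/15', '172/15', '170/14', '196/15', '215/15']
211 ['99/1', '100/1', '100/3', '223/15', '221/15', '221/15', '224/15', '206/15', '207/14', '207/14', '207/14', '22
[... 2529 characters left out ...]
13', '251/15', '139/0', '116/0', '133/0', '140/0', '134/1', '140/0', '242/14', '238/14', '238/14']
232 ['97/2', '99/2', '192/13', '236/14', '141/0', '120/0', '135/0', '139/0', '124/0', '138/0', '242/14', '236/14', '237/14']
233 ['104/1', '105/2', '198/13', '244/14', '147/0', '124/0', '141/0', '145/0', '131/0', '147/0', '249/14', '244/14', '244/14']
234 ['95/1', '96/2', '185/13', '227/13', '133/0', '114/0', '129/0', '134/1', '122/0', '135/0', '239/15', '241/15', '242/14']
235 ['30/2', '30/3', '51/11', '34/5', '34/1', '31/0', '31/1', '32/0', '29/1', '36/3', '52/12', '46/10', '46/10']
236 ['15/5', '17/3', '21/7', '18/7', '16/4', '15/6', '15/5', '13/5', '15/3', '15/5', '17/15', '16/15', '19/12']
```

```bash
python3 -m crank '[[0.003,-0.0024,-0.012,0,0,0],[0.003,-0.0024,-0.021,0,0,0],[0.003,-0.0024,-0.021,0,0,0],[0.003,-0.0024,-0.021,0,0,0]]' |grep -E "pos|force"
python3 prof.py | sed -n '1,2p;14,31p'
```

```text
tool_pos: [0.5381, 0.0847, 0.0891]
ft_force: [-0.2, 1.4, -0.7]
grasp_force: 30.0
[0.5384 0.0848 0.0894] -5.779222113242631
row [258, 262, 264, 266, 270, 274, 278, 282, 286, 290, 294, 296, 298]
219 ['97/1', '171/15', '170/15', '201/15', '235/14', '233/14', '222/14', '222/14', '221/14', '221/14', '228/14', '172/14', '174/15']
220 ['95/2', '224/15', '222/15', '226/14', '235/14', '220/14', '222/14', '222/14', '221/14', '221/14', '224/14', '218/14', '220/14']
221 ['95/2', '240/14', '239/14', '238/14', '235/14', '220/14', '221/14', '221/14', '222/14', '222/14', '222/14', '224/14', '224/14']
222 ['95/3', '236/14', '235/14', '236/14', '235/14', '220/15', '221/14', '222/14', '222/14', '221/14', '221/14', '222/14', '221/14']
223 ['95/4', '235/14', '235/14', '235/14', '236/14', '222/14', '221/14', '221/14', '222/14', '223/14', '222/14', '222/14', '221/14']
224 ['95/4', '238/14', '236/14', '237/14', '240/14', '224/14', '224/14', '223/14', '224/14', '224/14', '224/14', '224/14', '224/14']
225 ['96/4', '235/14', '235/14', '234/14', '238/14', '220/15', '219/14', '220/14', '220/14', '222/14', '220/1
[... 705 characters left out ...]
'165/15', '140/0', '118/0', '134/0', '138/0', '132/0', '139/0', '120/16', '121/15', '118/15']
232 ['75/2', '167/15', '165/15', '163/13', '140/0', '116/0', '135/0', '140/0', '125/0', '140/0', '169/15', '166/14', '165/15']
233 ['84/1', '203/15', '197/15', '190/13', '146/0', '125/0', '139/0', '146/0', '130/0', '147/0', '201/15', '200/15', '200/15']
234 ['94/1', '253/15', '251/15', '234/14', '134/0', '115/0', '129/0', '135/1', '120/0', '135/0', '248/14', '249/15', '251/15']
235 ['29/2', '51/11', '49/9', '34/8', '34/0', '32/2', '35/0', '35/0', '33/0', '33/0', '53/10', '49/9', '49/10']
236 ['15/3', '21/12', '17/16', '14/9', '12/4', '17/3', '19/2', '16/4', '14/7', '16/3', '16/14', '18/15', '19/14']
```

The slot edge (row 225.9) and the blade edge (row 228.3) match the geometry for a centred blade within 0.3 mm. I insert and turn.

```bash
python3 -m crank '[[0,0,-0.005,0,0,0],[0,0,-0.01,0,0,0],[0,0,-0.014,0,0,0],[0,0,-0.018,0,0,0],[0,0,-0.018,0,0,0],[0,0,-0.018,0,0,0]]' |grep -E "pos|force"
python3 prof.py | sed -n '1p;22,31p'
```

```text
tool_pos: [0.5384, 0.0849, 0.0805]
ft_force: [-0.6, 0.1, -0.9]
grasp_force: 30.0
[0.5385 0.0849 0.0806] -5.717232397560257
227 ['166/10', '235/14', '236/14', '234/14', '233/14', '233/14', '226/15', '224/15', '222/14', '221/14', '222/14', '222/14', '220/14']
228 ['198/12', '235/14', '236/14', '235/14', '223/14', '222/15', '192/11', '210/12', '224/14', '223/14', '222/14', '222/14', '221/14']
229 ['198/12', '237/14', '238/14', '239/14', '229/15', '221/15', '138/3', '142/1', '228/15', '228/15', '226/14', '225/15', '225/14']
230 ['193/12', '233/14', '233/14', '235/15', '215/14', '173/10', '133/1', '140/1', '210/14', '207/14', '213/15', '214/14', '212/14']
231 ['189/13', '186/15', '186/15', '165/15', '113/2', '117/1', '134/0', '138/0', '119/1', '100/3', '144/15', '142/15', '141/15']
232 ['181/13', '179/15', '182/15', '153/13', '146/1', '118/0', '135/0', '139/1', '127/1', '146/1', '159/15', '158/15', '156/14']
233 ['145/10', '183/14', '182/15', '158/14', '149/0', '121/0', '140/0', '146/1', '130/0', '147/0', '162/15', '162/15', '159/15']
234 ['133/10', '153/15', '140/14', '133/12', '134/0', '114/0', '129/1', '135/1', '122/0', '133/0', '121/15', '125/14', '122/15']
235 ['27/15', '22/2', '22/1', '37/4', '33/3', '30/1', '34/0', '34/2', '33/2', '34/1', '24/6', '21/3', '24/2']
236 ['18/5', '18/8', '18/11', '12/8', '15/1', '19/2', '16/3', '16/3', '17/6', '17/4', '22/5', '21/8', '17/4']
```

```bash
python3 -m crank '[[0,0,0,0,0,-0.15],[0,0,0,0,0,-0.3],[0,0,0,0,0,-0.45],[0,0,0,0,0,-0.6],[0,0,0,0,0,-0.75],[0,0,0,0,0,-0.9],[0,0,0,0,0,-0.97],[0,0,0,0,0,-0.97]]' |grep -E "pos|force|rot"
python3 -m crank '[[0,0,0,0,0,-0.15],[0,0,0,0,0,-0.3],[0,0,0,0,0,-0.45],[0,0,0,0,0,-0.6],[0,0,0,0,0,-0.75],[0,0,0,0,0,-0.9],[0,0,0,0,0,-0.98],[0,0,0,0,0,-0.98]]' |grep -E "pos|force|rot"
python3 - <<'E'
from station import env
s=env.sense();print(s['ft_torque'])
E
```

```text
tool_pos: [0.5394, 0.0846, 0.0809]
ee_rot: [[0.76, 0.65, 0.002], [0.65, -0.76, -0.0], [0.001, 0.001, -1.0]]
ft_force: [2.1, -1.6, -1.7]
grasp_force: 30.0
tool_pos: [0.5401, 0.0846, 0.0811]
ee_rot: [[0.998, -0.062, 0.003], [-0.062, -0.998, -0.0], [0.003, 0.0, -1.0]]
ft_force: [3.8, -2.9, -2.0]
grasp_force: 30.0
[-0.54455771 -0.90783773  0.06718135]
```

```bash
python3 -m crank '[[0,0,0.02,0,0,0],[0,0,0.04,0,0,0],[0,0,0.1,0,0,0],[0,0,0.1,0,0,0],[0,0,0.1,0,0,0]]' |grep -E "force|width"
python3 -m crank '[[-0.12,-0.2,0.2,0,0,0],[-0.12,-0.2,0.2,0,0,0],[-0.12,-0.2,0.2,0,0,0],[-0.12,-0.2,0.2,0,0,0],[-0.12,-0.2,0.2,0,0,0],[-0.12,-0.2,0.2,0,0,0],[-0.12,-0.2,0.2,0,0,0]]' |grep pos
cat > ang.py <<'E'
from h import *
w=cam("wrist");hsv=cv2.cvtColor(w["image"],cv2.COLOR_BGR2HSV);s=env.sense();R=np.array(s['ee_rot']);print(s['tool_pos'],np.degrees(np.arctan2(R[1,1],R[0,1])))
for nm,g in(("L",(.5386,.0830)),("R",(.5317,-.1165))):
    # resample a top-down patch at slot-mouth height, 0.5 mm per cell
    k=np.arange(-14,14.1,.5);X,Y=np.meshgrid(k,k)
    uv=proj(w,np.c_[g[0]+X.ravel()/1000,g[1]+Y.ravel()/1000,np.full(X.size,.034)]).astype(np.float32)
    v=cv2.remap(hsv[...,2].astype(np.float32),uv[:,0].reshape(X.shape),uv[:,1].reshape(X.shape),cv2.INTER_LINEAR)
    sat=cv2.remap(hsv[...,1].astype(np.float32),uv[:,0].reshape(X.shape),uv[:,1].reshape(X.shape),cv2.INTER_LINEAR)
    print(nm,uv[len(uv)//2]);dk=(v<175)&(sat>100)&(np.hypot(X,Y)<10);P=np.c_[X[dk],Y[dk]]
    if len(P)>5:
        va,ve=np.linalg.eigh(np.cov(P.T));e=ve[:,1];print(len(P),P.mean(0),np.sqrt(va),"angle",np.degrees(np.arctan2(e[1],e[0]))%180)
    for r in range(0,57,4)[::-1]: print("".join("%4d"%a if b>100 else "   ." for a,b in zip(v[r,::4],sat[r,::4])))
E
python3 ang.py
```

```text
ft_force: [-0.0, -0.6, -0.9]
width: 0.323
grasp_force: 30.0
tool_pos: [0.4781, -0.0148, 0.2297]
[ 0.4781 -0.0145  0.2293] -93.43615583309798
L [174.7254 127.6169]
136 [ 1.5515 -1.5993] [0.6926 4.8674] angle 95.00905517633164
   .   .   .   .   .   .   .   .   .   .   .   .   .   .   .
   .   .   .   .   .   .   .   . 208 228   .   .   .   .   .
   .   .   .   . 243 236 224 221 234 237 188 123   .   .   .
   .   .   . 187 236 234 222 224 209 235 237 241 192   .   .
   .   . 241 237 235 236 222 228 184 236 234 235 235   .   .
   .   . 239 234 234 235 222 172 164 237 235 235 232 215   .
   . 152 225 236 235 235 226 166 159 236 235 235 237 219   .
   . 189 218 235 234 235 232 160 162 238 235 235 236 219 184
   . 199 219 235 234 235 231 215 150 237 236 236 235 218 183
   . 181 202 237 235 235 226 225 147 231 236 236 237 219 185
   . 202 184 237 235 235 230 227 148 233 236 236 238 226   .
   .   . 201 237 237 235 226 229 147 229 237 232 199 221   .
   .   . 181 209 178 237 238 224 146 203 241 163 104 130   .
   .   .   . 125 128 242 245 228 195 185 206 196 196   .   .
   .   .   .   . 162 
[... 337 characters left out ...]
1 231 235 235 240 210 165   .
   . 237 234 234 234 209 214 193 225 234 233 235 194 209   .
 165 239 234 233 233 218 214 185 220 233 233 235 194 228   .
 178 177 234 233 233 213 216 180 227 233 233 234 200 226   .
   . 236 234 232 233 217 209 176 229 233 232 235 204 226   .
   . 237 230 233 233 230 207 169 215 234 232 234 196 229   .
   . 219 234 233 234 240 205 182 201 234 233 234 201 168   .
   .   . 237 234 234 239 201 217 197 234 233 233 226   .   .
   .   . 236 236 235 235 191 226 201 234 235 245 214   .   .
   .   . 171 160 235 237 197 237 197 235 227   .   .   .   .
   .   .   .   . 243 249 160 154 146 253 221   .   .   .   .
   .   .   .   .   .   .   .   .   .   .   .   .   .   .   .
```

Both slots now lie across the jig: left at about 83° turned and right at about 86°, so both are past the 71.6° needed. I take the key back to its stand.

```bash
python3 -m crank '[[0.14,-0.3,0,0,0,0.827],[0.14,-0.3,0,0,0,0.827],[0.14,-0.3,0,0,0,0.827],[0.14,-0.3,0,0,0,0.827],[0.14,-0.3,0,0,0,0.827],[0.14,-0.3,0,0,0,0.827],[0.14,-0.3,0,0,0,0.827]]' |grep pos
python3 -m crank '[[0.145,-0.323,-0.16,0,0,0.827],[0.145,-0.323,-0.16,0,0,0.827],[0.145,-0.323,-0.16,0,0,0.827],[0.145,-0.323,-0.16,0,0,0.827],[0.145,-0.323,-0.16,0,0,0.827],[0.145,-0.323,-0.16,0,0,0.827],[0.145,-0.323,-0.16,0,0,0.827],[0.145,-0.323,-0.16,0,0,0.827]]' |grep pos
python3 -m crank '[[0,0,0,0,0,0],[0,0,0,0,0,0]]' |grep -E "pos|rot"
cat > hole.py <<'E'
from h import *
w=cam("wrist");s=env.sense();R=np.array(s['ee_rot']);print(s['tool_pos'],np.degrees(np.arctan2(R[1,1],R[0,1])))
g=w["image"].max(2)
for r in range(150,236,4): print(r,[int(g[r,c]) for c in range(200,361,8)])
E
python3 hole.py
```

```text
tool_pos: [0.5485, -0.1648, 0.2284]
tool_pos: [0.6208, -0.3249, 0.1497]
tool_pos: [0.6213, -0.3252, 0.1515]
ee_rot: [[0.327, 0.945, 0.001], [0.945, -0.327, -0.0], [0.0, 0.001, -1.0]]
[ 0.6213 -0.3255  0.1515] -19.042730783505935
150 [140, 141, 141, 140, 143, 143, 130, 130, 130, 132, 132, 131, 132, 132, 133, 133, 130, 131, 130, 142, 142]
154 [140, 140, 141, 141, 141, 141, 129, 130, 129, 131, 132, 131, 132, 132, 131, 132, 130, 130, 130, 144, 142]
158 [141, 140, 142, 142, 141, 139, 125, 124, 118, 117, 111, 110, 98, 95, 95, 102, 130, 131, 131, 142, 142]
162 [140, 140, 141, 142, 140, 100, 99, 98, 98, 98, 98, 98, 99, 99, 98, 99, 132, 132, 131, 142, 142]
166 [141, 141, 142, 142, 119, 97, 98, 98, 98, 95, 96, 94, 93, 98, 101, 101, 132, 132, 131, 143, 142]
170 [140, 142, 143, 141, 147, 144, 144, 146, 145, 145, 143, 143, 145, 143, 144, 143, 132, 132, 130, 143, 143]
174 [140, 140, 141, 142, 143, 143, 143, 145, 144, 143, 145, 144, 144, 146, 143, 144, 133, 131, 131, 142, 141]
178 [141, 141, 141, 142, 145, 144, 145, 144, 145, 144, 144, 143, 144, 146, 144, 145, 131, 131, 132, 143, 143]
182 [139, 142
[... 805 characters left out ...]
68, 64, 143, 143, 143, 145, 128, 145, 142, 142, 141]
214 [141, 140, 141, 141, 139, 145, 144, 145, 122, 67, 65, 67, 143, 140, 143, 143, 129, 144, 144, 143, 141]
218 [141, 138, 141, 140, 141, 145, 146, 144, 122, 71, 61, 65, 143, 145, 144, 144, 140, 141, 143, 141, 141]
222 [142, 139, 141, 142, 140, 144, 144, 146, 123, 99, 98, 98, 143, 143, 142, 142, 144, 143, 141, 142, 140]
226 [125, 140, 140, 140, 137, 142, 144, 144, 122, 98, 96, 97, 140, 141, 144, 143, 143, 140, 141, 142, 139]
230 [124, 126, 127, 126, 126, 144, 145, 145, 141, 157, 153, 155, 143, 143, 144, 143, 142, 140, 141, 140, 139]
234 [127, 126, 126, 129, 128, 145, 145, 138, 140, 127, 147, 143, 103, 131, 143, 141, 143, 142, 140, 139, 139]
```

Run:
```python
from h import *
w=cam("wrist");g=cv2.medianBlur(w["image"].max(2),3);s=env.sense();R=np.array(s['ee_rot'])
m=np.zeros_like(g);m[196:230,255:300]=(g[196:230,255:300]<132)
n,l,st,ce=cv2.connectedComponentsWithStats(m.astype(np.uint8));i=1+st[1:,4].argmax();print(st[i])
x,y,a,b=st[i][:4];c=cast(w,[(x+a/2-.5,y+b/2-.5)],.055)[0];print(c,s['tool_pos'],"rel tool mm",(R.T@(c-s['tool_pos']))*1000)
E=cast(w,[(x,y),(x+a,y),(x,y+b)],.055);print(np.linalg.norm(E[1]-E[0]),np.linalg.norm(E[2]-E[0]))
```

```text
[263 198  33  31 953]
[ 0.6205 -0.3278  0.055 ] [ 0.6212 -0.3257  0.1515] rel tool mm [-2.1646 -0.1081 96.5401]
0.02420453895052322 0.023895360026388583
```

The hole centre sits 2.2 mm off along tool x, matching the blade's own offset, so I lower straight down.

```bash
python3 -m crank '[[0,0,-0.06,0,0,0],[0,0,-0.12,0,0,0],[0,0,-0.16,0,0,0],[0,0,-0.168,0,0,0],[0,0,-0.168,0,0,0]]' |grep -E "pos|force"
python3 -m crank '[[0,0,-0.004,0,0,0],[0,0,-0.004,0,0,0],[0,0,-0.004,0,0,0]]' |grep -E "pos|force"
python3 -m crank '[[0,0,-0.003,0,0,0],[0,0,-0.003,0,0,0],[0,0,-0.003,0,0,0]]' |grep -E "pos|force"
```

```text
tool_pos: [0.6202, -0.3258, 0.0656]
ft_force: [-0.7, -0.5, -1.0]
grasp_force: 30.0
tool_pos: [0.622, -0.327, 0.0663]
ft_force: [0.3, 0.3, -0.3]
grasp_force: 30.0
tool_pos: [0.6212, -0.3267, 0.0636]
ft_force: [-0.9, -0.2, -0.4]
grasp_force: 30.0
```

```bash
python3 -m crank '[[0,0,-0.003,0,0,0],[0,0,-0.003,0,0,0],[0,0,-0.003,0,0,0]]' |grep -E "pos|force"
python3 -m crank '[[0,0,-0.003,0,0,0],[0,0,-0.003,0,0,0],[0,0,-0.003,0,0,0]]' |grep -E "pos|force"
```

```text
tool_pos: [0.6213, -0.3268, 0.0626]
ft_force: [-1.9, 0.9, 6.0]
grasp_force: 30.0
tool_pos: [0.6214, -0.3268, 0.0625]
ft_force: [-5.3, 2.5, 16.9]
grasp_force: 30.0
```

```bash
python3 -m crank '[[0,0,0.004,0,0,0],[0,0,0.004,0,0,0],[0,0,0.004,0,0,0],[0,0,0.004,0,0,0],[0,0,0.004,0,0,0],[0,0,0.004,0,0,0],[0,0,0.004,0,0,0],[0,0,0.004,0,0,0]]' 70 |grep -E "width|force"
python3 -m crank '[[0,0,0.06,0,0,0],[0,0,0.2,0,0,0],[0,0,0.25,0,0,0],[0,0,0.25,0,0,0],[0,0,0.25,0,0,0],[0,0,0.25,0,0,0]]' |grep -E "pos|force"
cat > top.py <<'E'
from h import *
import sys
z=float(sys.argv[1]);x,y=map(float,sys.argv[2:4]);lo=int(sys.argv[4]) if len(sys.argv)>4 else 22
w=cam("wrist");g=cv2.medianBlur(w["image"].max(2),5);s=env.sense();R=np.array(s['ee_rot'])
u=proj(w,[[x,y,z]])[0];print("expect px",u,s['tool_pos'],np.degrees(np.arctan2(R[1,1],R[0,1])))
m=((g>lo)&(g<62)).astype(np.uint8);m=cv2.morphologyEx(m,cv2.MORPH_OPEN,np.ones((5,5)));n,l,st,ce=cv2.connectedComponentsWithStats(m)
for i in range(1,n):
    if st[i,4]>250 and np.linalg.norm(ce[i]-u)<60:
        q=(cast(w,np.argwhere(l==i)[:,::-1],z)[:,:2]*1000).astype(np.float32);r=cv2.minAreaRect(q);print(st[i],np.round(r[0],1),np.round(r[1],1),r[2])
E
python3 top.py .11 .6208 -.3275 24
```

```text
ft_force: [0.7, -0.4, 0.2]
width: 0.758
grasp_force: 0.0
tool_pos: [0.6212, -0.3267, 0.1876]
ft_force: [-0.8, -0.0, -0.7]
grasp_force: 0.0
expect px [278.6973 218.2647] [ 0.6204 -0.3263  0.186 ] -19.035090256980595
[ 259  199   43   41 1703] [ 621.4 -328.5] [28.9 29.2] 70.94832611083984
```

```bash
python3 -m crank '[[-0.349,0.116,0.03,0,0,0.289],[-0.349,0.116,0.03,0,0,0.289],[-0.349,0.116,0.03,0,0,0.289],[-0.349,0.116,0.03,0,0,0.289],[-0.349,0.116,0.03,0,0,0.289],[-0.349,0.116,0.03,0,0,0.289],[-0.349,0.116,0.03,0,0,0.289]]' 80|grep -E "pos|force"
python3 -m crank '[[0,0,0,0,0,0],[0,0,0,0,0,0]]' |grep -E "pos"
python3 top.py .126 .4465 -.2688 21
python3 - <<'E'
from h import *
w=cam("wrist");hsv=cv2.cvtColor(w["image"],cv2.COLOR_BGR2HSV)
m=((hsv[...,1]<40)&(hsv[...,2]>130)).astype(np.uint8);m[345:]=0;n,l,st,ce=cv2.connectedComponentsWithStats(m)
for i in range(1,n):
    if st[i,4]>300:
        q=(cast(w,np.argwhere(l==i)[:,::-1],.084)[:,:2]*1000).astype(np.float32);r=cv2.minAreaRect(q);print("bright",st[i],np.round(r[0],1),np.round(r[1],1),r[2])
g=w["image"].max(2)
for r in range(100,330,6): print(r,[int(g[r,c]) for c in range(190,371,10)])
E
```

```text
tool_pos: [0.4456, -0.2682, 0.201]
ft_force: [0.8, -0.9, -0.6]
grasp_force: 0.0
tool_pos: [0.4475, -0.2689, 0.2014]
expect px [277.4089 217.8163] [ 0.4475 -0.2689  0.2014] -6.015182333154332
[ 258  196   38   39 1359] [ 446.  -266.9] [27.  25.5] 83.99887084960938
bright [ 293    0   65   32 1193] [ 493.9 -136.6] [20.  44.5] 87.29313659667969
bright [373   0  47  26 850] [ 543.2 -140.5] [15.8 31.6] 86.45760345458984
bright [ 224  178  107   46 3503] [ 445.9 -267. ] [36.5 83.1] 83.14912414550781
100 [127, 127, 127, 90, 124, 125, 123, 126, 125, 126, 124, 125, 124, 125, 114, 115, 116, 113, 114]
106 [125, 126, 127, 128, 125, 126, 123, 126, 125, 125, 114, 114, 113, 115, 115, 115, 114, 113, 113]
112 [124, 122, 125, 125, 124, 127, 123, 125, 126, 127, 114, 116, 116, 116, 114, 112, 111, 112, 112]
118 [124, 125, 126, 126, 125, 125, 126, 126, 125, 114, 115, 111, 114, 113, 114, 114, 115, 113, 114]
124 [124, 124, 124, 126, 125, 125, 125, 125, 127, 113, 113, 114, 114, 114, 114, 113, 113, 114, 115]
130 [125, 125, 126, 124, 122, 112, 114, 115, 116, 116, 115, 115, 115, 117, 118, 114, 113, 113, 115]
13
[... 2361 characters left out ...]
202, 140, 140, 22]
292 [19, 124, 126, 123, 125, 123, 121, 88, 90, 86, 121, 110, 95, 199, 200, 200, 200, 200, 19]
298 [55, 127, 126, 122, 124, 124, 122, 122, 122, 122, 121, 95, 81, 200, 197, 198, 200, 198, 17]
304 [126, 125, 124, 124, 122, 123, 122, 121, 121, 122, 120, 94, 205, 200, 198, 199, 199, 198, 204]
310 [122, 124, 123, 125, 123, 124, 120, 122, 121, 124, 122, 96, 201, 200, 201, 90, 191, 199, 199]
316 [124, 125, 123, 124, 123, 124, 122, 124, 120, 120, 120, 96, 199, 199, 158, 87, 92, 198, 198]
322 [125, 123, 125, 124, 122, 122, 123, 120, 121, 121, 120, 96, 155, 142, 137, 137, 94, 198, 197]
328 [123, 124, 124, 122, 123, 123, 122, 120, 122, 122, 125, 124, 155, 143, 205, 133, 149, 198, 198]
```

```bash
python3 -m crank '[[-0.003,0.004,-0.08,0,0,-0.011],[-0.003,0.004,-0.16,0,0,-0.011],[-0.003,0.004,-0.223,0,0,-0.011],[-0.003,0.004,-0.223,0,0,-0.011],[-0.003,0.004,-0.223,0,0,-0.011]]' 60|grep -E "pos|force"
python3 -m crank '[[0,0,0,0,0,0],[0,0,0,0,0,0],[0,0,0,0,0,0],[0,0,0,0,0,0],[0,0,0,0,0,0],[0,0,0,0,0,0],[0,0,0,0,0,0],[0,0,0,0,0,0]]' 0 |grep -E "pos|force|width"
python3 -m crank '[[0,0,0,0,0,0],[0,0,0,0,0,0],[0,0,0,0,0,0]]'  |grep -E "pos|force|width"
```

```text
tool_pos: [0.4448, -0.2663, 0.0889]
ft_force: [-0.7, -0.6, 0.4]
grasp_force: 0.0
tool_pos: [0.4453, -0.2667, 0.0911]
ft_force: [0.8, 0.8, 6.3]
width: 0.275
grasp_force: 30.0
tool_pos: [0.4454, -0.2668, 0.0911]
ft_force: [0.3, 0.8, 6.0]
width: 0.279
grasp_force: 30.0
```

```bash
python3 -m crank '[[0,0,0.03,0,0,0],[0,0,0.1,0,0,0],[0,0,0.18,0,0,0],[0,0,0.18,0,0,0],[0,0,0.18,0,0,0],[0,0,0.18,0,0,0]]'
python3 - <<'E'
from h import *
w=cam("wrist")
im=cv2.imread("pics/key.png");a=np.radians(-1.95)
T=np.eye(4);T[:3,1]=[np.cos(a),np.sin(a),0];T[:3,0]=[-np.sin(a),np.cos(a),0];T[:3,2]=[0,0,-1];T[:3,3]=[.5808,-.3867,.2567]
C=T@np.array(w["tool_from_camera"]);d=dict(w,R=C[:3,:3],c=C[:3,3],image=im)
g=im.max(2);print("chk key",cast(d,[(325.3,125)],.11))
for r in range(10,120,5): print(r,[int(g[r,c]) for c in range(60,221,8)])
sc=cam("scene");u=proj(sc,[.465,-.265,.012]);print(u);g2=sc["image"].max(2)
u=u[0].astype(int)
for r in range(u[1]-16,u[1]+17,2): print(r,[int(g2[r,c]) for c in range(u[0]-24,u[0]+28,3)])
E
```

```text
clock: 37.17
tool_pos: [0.4442, -0.2661, 0.1796]
ee_rot: [[0.114, 0.994, -0.001], [0.994, -0.114, 0.001], [0.001, -0.001, -1.0]]
ft_force: [0.2, -0.3, -4.0]
width: 0.283
grasp_force: 30.0
chk key [[ 0.6212 -0.3289  0.11  ]]
10 [105, 106, 109, 107, 111, 109, 113, 109, 112, 113, 113, 104, 104, 107, 106, 109, 107, 108, 110, 111, 108]
15 [105, 106, 108, 102, 99, 100, 100, 103, 101, 102, 103, 103, 105, 105, 105, 107, 108, 108, 109, 109, 110]
20 [108, 107, 84, 87, 86, 88, 86, 88, 86, 80, 79, 81, 81, 77, 79, 77, 78, 78, 109, 109, 110]
25 [108, 108, 77, 82, 83, 83, 80, 82, 76, 75, 75, 74, 75, 76, 77, 80, 80, 80, 64, 111, 110]
30 [107, 110, 91, 86, 85, 83, 85, 86, 78, 76, 77, 79, 79, 81, 84, 80, 82, 80, 42, 110, 110]
35 [108, 115, 180, 27, 28, 23, 23, 98, 74, 75, 77, 79, 79, 80, 81, 77, 81, 82, 44, 109, 112]
40 [111, 105, 177, 29, 28, 28, 31, 10, 151, 161, 161, 167, 161, 116, 80, 81, 84, 82, 23, 113, 112]
45 [109, 101, 182, 28, 27, 27, 33, 14, 14, 157, 165, 165, 165, 184, 84, 89, 82, 82, 30, 111, 109]
50 [108, 103, 176, 29, 30, 27, 27, 12, 16, 93, 167, 165, 182, 179, 79, 78, 80, 79, 34, 112, 
[... 2034 characters left out ...]
121, 118]
207 [118, 120, 110, 100, 92, 94, 89, 95, 93, 95, 93, 93, 95, 95, 119, 121, 120, 123]
209 [121, 117, 91, 95, 91, 91, 88, 92, 90, 95, 89, 91, 96, 110, 116, 118, 117, 117]
211 [120, 121, 92, 95, 92, 89, 92, 94, 88, 95, 91, 96, 97, 109, 110, 109, 108, 111]
213 [87, 120, 86, 95, 96, 86, 91, 93, 91, 94, 95, 96, 94, 111, 120, 110, 111, 110]
215 [83, 118, 90, 87, 83, 78, 74, 72, 73, 72, 74, 72, 68, 112, 120, 119, 111, 111]
217 [44, 121, 101, 73, 78, 78, 84, 85, 85, 84, 87, 94, 96, 108, 121, 111, 120, 111]
219 [41, 107, 119, 121, 111, 113, 113, 119, 117, 118, 117, 118, 121, 118, 118, 112, 114, 120]
221 [40, 113, 120, 120, 121, 118, 119, 118, 122, 119, 120, 119, 119, 122, 116, 119, 114, 109]
```

Run:
```python
from h import *
for nm,lo in(("scene",86),("side",0)):
    d=cam(nm);g=cv2.GaussianBlur(d["image"],(3,3),0).max(2);u=proj(d,[.465,-.265,.012])[0].astype(int)
    print(nm,u)
    if nm=="side":
        for r in range(u[1]-24,u[1]+26,3): print(r,[int(g[r,c]) for c in range(u[0]-33,u[0]+36,4)])
        continue
    m=np.zeros_like(g);y,x=u[1],u[0];m[y-25:y+25,x-30:x+30]=((g>85)&(g<106))[y-25:y+25,x-30:x+30]
    m=cv2.morphologyEx(m,cv2.MORPH_OPEN,np.ones((5,5)));n,l,st,ce=cv2.connectedComponentsWithStats(m);i=l[y,x];print(st[i],ce[i])
    q=(cast(d,np.argwhere(l==i)[:,::-1],.012)[:,:2]*1000).astype(np.float32);r=cv2.minAreaRect(q);print(np.round(r[0],1),np.round(r[1],1),r[2],q.mean(0))
    print(cast(d,[(192,190),(222,190),(219,214.5),(186,214.5)],.012)*1000)
w=cam("wrist");a=np.radians(-1.95)
T=np.eye(4);T[:3,1]=[np.cos(a),np.sin(a),0];T[:3,0]=[-np.sin(a),np.cos(a),0];T[:3,2]=[0,0,-1];T[:3,3]=[.5808,-.3867,.2567]
C=T@np.array(w["tool_from_camera"]);d=dict(w,R=C[:3,:3],c=C[:3,3])
print(cast(d,[(76,18),(202,20),(206,109),(84,106)],.012)[:,:2]*1000)
```

```text
scene [205 205]
[187 190  35  25 773] [205.1229 202.2225]
[ 444.7 -264.6] [101.  124.5] 84.2724380493164 [ 447.2434 -265.5556]
[[ 377.5766 -309.8591   12.    ]
 [ 387.0724 -215.66     12.    ]
 [ 513.9255 -222.335    12.    ]
 [ 504.2737 -318.5743   12.    ]]
side [346 191]
167 [63, 88, 95, 95, 125, 142, 142, 142, 141, 118, 97, 91, 73, 88, 123, 73, 76, 68]
170 [60, 69, 90, 92, 126, 143, 143, 143, 144, 113, 98, 95, 70, 72, 96, 67, 67, 87]
173 [61, 75, 90, 87, 118, 142, 143, 143, 143, 107, 97, 79, 67, 66, 66, 66, 68, 77]
176 [66, 88, 86, 86, 87, 99, 127, 141, 143, 105, 78, 85, 88, 72, 74, 68, 66, 80]
179 [91, 93, 90, 87, 86, 86, 86, 95, 122, 90, 77, 95, 95, 80, 96, 86, 67, 91]
182 [95, 96, 96, 93, 91, 88, 79, 81, 92, 83, 93, 97, 90, 90, 95, 80, 75, 95]
185 [94, 95, 97, 96, 96, 91, 72, 72, 76, 76, 81, 82, 87, 92, 96, 75, 89, 97]
188 [96, 96, 96, 95, 94, 79, 72, 70, 72, 75, 73, 74, 75, 76, 78, 80, 88, 96]
191 [94, 96, 96, 96, 95, 74, 73, 72, 73, 73, 74, 73, 75, 75, 73, 74, 73, 96]
194 [95, 95, 96, 95, 88, 76, 74, 75, 75, 75, 73, 73, 72, 73, 75, 73, 67, 93]
197 [92, 93, 95, 95, 76, 74, 75, 72, 73, 75, 74, 78, 74, 75, 73, 74, 74, 96]
200 [85, 92, 96, 95, 83, 77, 69, 68, 68, 74, 72, 75, 76, 76, 74, 75, 83, 96]
203 [91, 93, 91, 89, 94, 91, 86, 89, 85, 75, 71, 70, 71, 71, 74, 76, 92, 95]
206 [125, 116, 90, 88, 86, 86, 85, 95, 95, 95, 95, 92, 87, 82, 74, 73, 95, 95]
209 [138, 146, 80, 86, 86, 87, 92, 95, 95, 96, 97, 97, 100, 100, 94, 94, 96, 95]
212 [167, 145, 79, 111, 97, 97, 95, 96, 95, 95, 101, 101, 100, 101, 99, 95, 95, 95]
215 [187, 108, 141, 188, 162, 140, 96, 96, 94, 95, 95, 101, 101, 100, 100, 89, 94, 96]
[[ 380.743  -219.0508]
 [ 508.0856 -225.1845]
 [ 504.7742 -312.394 ]
 [ 374.3699 -304.885 ]]
```

The pad centre measures about (0.445,-0.266), from the scene view and the earlier wrist view, so the gauge stood in its middle from the start and I will return it there. I carry it over the tall housing in bay 2.

```bash
python3 -m crank '[[0.177,0.396,0,0,0,0.101],[0.177,0.396,0,0,0,0.101],[0.177,0.396,0,0,0,0.101],[0.177,0.396,0,0,0,0.101],[0.177,0.396,0,0,0,0.101],[0.177,0.396,0,0,0,0.101],[0.177,0.396,0,0,0,0.101],[0.177,0.396,0,0,0,0.101]]' |grep pos
python3 -m crank '[[0,0,-0.05,0,0,0],[0,0,-0.08,0,0,0],[0,0,-0.08,0,0,0],[0,0,-0.08,0,0,0],[0,0,-0.08,0,0,0]]'
python3 - <<'E'
from h import *
w=cam("wrist");s=env.sense();R=np.array(s['ee_rot']);print(s['tool_pos'])
hsv=cv2.cvtColor(w["image"],cv2.COLOR_BGR2HSV)
m=((hsv[...,1]<45)&(hsv[...,2]>130)).astype(np.uint8);m[345:]=0;n,l,st,ce=cv2.connectedComponentsWithStats(m)
for i in range(1,n):
    if st[i,4]>300:
        p=np.argwhere(l==i)[:,::-1];print(st[i],[ (z,np.round(cv2.minAreaRect((cast(w,p,z)[:,:2]*1000).astype(np.float32))[0],1)) for z in(.012,s['tool_pos'][2]-.007)],cv2.minAreaRect((cast(w,p,.012)[:,:2]*1000).astype(np.float32))[1:])
E
```

```text
tool_pos: [0.5331, -0.0683, 0.1798]
clock: 38.5
tool_pos: [0.5337, -0.0697, 0.1413]
ee_rot: [[0.036, 0.999, 0.0], [0.999, -0.036, -0.0], [-0.0, 0.0, -1.0]]
ft_force: [1.0, -0.7, -3.6]
width: 0.275
grasp_force: 30.0
[ 0.534  -0.0695  0.1416]
[ 203    0   48  221 7522] [(0.012, array([497.7,  -3.2])), (np.float64(0.1346014678920289), array([513.7,  -0.7]))] ((166.04296875, 33.94804763793945), 87.58564758300781)
[ 306    0   48  221 7580] [(0.012, array([573.,  -6.])), (np.float64(0.1346014678920289), array([558.1,  -2.3]))] ((165.9884796142578, 34.270713806152344), 87.97657012939453)
[ 249   37   60   52 2709] [(0.012, array([537.1,  35.9])), (np.float64(0.1346014678920289), array([536.9,  22.3]))] ((35.99605941772461, 44.3141975402832), 87.27249908447266)
[ 250  112   57   47 2427] [(0.012, array([534.8, -17.9])), (np.float64(0.1346014678920289), array([535.6,  -9.4]))] ((35.70360565185547, 44.59185791015625), 87.95782470703125)
[ 251  179   56   42 1971] [(0.012, array([533.4, -70.4])), (np.float64(0.1346014678920289), array([534.8, -40.4]))] ((34.57048797607422, 45.455101013183594), 86.83108520507812)
[ 197  225  166   61 3975] [(0.012, array([ 532.7, -119.6])), (np.float64(0.1346014678920289), array([534.4, -69.4]))] ((55.20123291015625, 140.62841796875), 87.94853210449219)
[256 239  48  20 793] [(0.012, array([ 532.7, -113.1])), (np.float64(0.1346014678920289), array([534.3, -65.5]))] ((17.303173065185547, 40.1927604675293), 87.94649505615234)
```

```bash
python3 -m crank '[[-0.001,0.001,-0.05,0,0,0],[-0.001,0.001,-0.085,0,0,0],[-0.001,0.001,-0.095,0,0,0],[-0.001,0.001,-0.099,0,0,0],[-0.001,0.001,-0.099,0,0,0],[-0.001,0.001,-0.099,0,0,0]]'
python3 -m crank '[[0,0,-0.002,0,0,0],[0,0,-0.002,0,0,0],[0,0,-0.002,0,0,0]]' |grep -E "pos|force"
```

```text
clock: 39.05
tool_pos: [0.5337, -0.0683, 0.0923]
ee_rot: [[0.035, 0.999, 0.001], [0.999, -0.035, -0.0], [-0.0, 0.001, -1.0]]
ft_force: [-0.4, -0.2, -2.8]
width: 0.279
grasp_force: 30.0
tool_pos: [0.534, -0.0683, 0.0913]
ft_force: [-0.9, -1.2, 7.2]
grasp_force: 30.0
```

```bash
python3 -m crank '[[0,0,0.001,0,0,0],[0,0,0.001,0,0,0],[0,0,0.001,0,0,0],[0,0,0.001,0,0,0],[0,0,0.001,0,0,0],[0,0,0.001,0,0,0],[0,0,0.001,0,0,0],[0,0,0.001,0,0,0]]' 50 |grep -E "pos|force|width"
python3 -m crank '[[0,0,0,0,0,0],[0,0,0,0,0,0],[0,0,0,0,0,0],[0,0,0,0,0,0],[0,0,0,0,0,0],[0,0,0,0,0,0],[0,0,0,0,0,0],[0,0,0,0,0,0]]' |grep -E "force|width"
python3 -m crank '[[0,0,0,0,0,0],[0,0,0,0,0,0],[0,0,0,0,0,0],[0,0,0,0,0,0],[0,0,0,0,0,0]]' |grep -E "force|width"
python3 -m crank '[[0,0,0,0,0,0],[0,0,0,0,0,0],[0,0,0,0,0,0],[0,0,0,0,0,0],[0,0,0,0,0,0],[0,0,0,0,0,0],[0,0,0,0,0,0]]' 0 |grep -E "force|width"
python3 -m crank '[[0,0,0.02,0,0,0],[0,0,0.06,0,0,0],[0,0,0.12,0,0,0],[0,0,0.12,0,0,0],[0,0,0.12,0,0,0]]' |grep -E "pos|force|width"
```

```text
tool_pos: [0.533, -0.0681, 0.0906]
ft_force: [-0.7, -0.2, 0.3]
width: 0.547
grasp_force: 0.0
ft_force: [0.0, 0.3, 0.8]
width: 0.546
grasp_force: 0.0
ft_force: [-0.2, -0.5, -0.9]
width: 0.542
grasp_force: 0.0
ft_force: [1.3, -0.2, -3.0]
width: 0.285
grasp_force: 30.0
tool_pos: [0.5339, -0.0682, 0.1522]
ft_force: [0.1, -0.3, -3.6]
width: 0.28
grasp_force: 30.0
```

```bash
python3 -m crank '[[0.0036,0.103,0,0,0,0],[0.0036,0.103,0,0,0,0],[0.0036,0.103,0,0,0,0],[0.0036,0.103,0,0,0,0],[0.0036,0.103,0,0,0,0]]' |grep -E "pos|force|width"
cat > hg.py <<'E'
from h import *
w=cam("wrist");s=env.sense();R=np.array(s['ee_rot']);print(s['tool_pos'],np.degrees(np.arctan2(R[1,1],R[0,1])))
hsv=cv2.cvtColor(w["image"],cv2.COLOR_BGR2HSV)
m=((hsv[...,1]<45)&(hsv[...,2]>130)).astype(np.uint8);m[345:]=0;n,l,st,ce=cv2.connectedComponentsWithStats(m)
for i in range(1,n):
    if st[i,4]>700:
        p=np.argwhere(l==i)[:,::-1];f=lambda z:cv2.minAreaRect((cast(w,p,z)[:,:2]*1000).astype(np.float32))
        print(st[i],"z12",np.round(f(.012)[0],1),np.round(f(.012)[1],1),"bar",np.round(f(s['tool_pos'][2]-.007)[0],1))
E
python3 hg.py
```

```text
tool_pos: [0.5342, -0.017, 0.1498]
ft_force: [-0.5, 0.4, -3.7]
width: 0.279
grasp_force: 30.0
[ 0.5343 -0.0172  0.15  ] -1.979843851338006
[ 210   47   46  177 5912] z12 [499.5  31.5] [141.1  34.5] bar [515.7  41.8]
[ 306   48   47  176 5821] z12 [574.1  28.6] [140.3  34.7] bar [558.5  40.1]
[ 253  113   56   44 2207] z12 [537.1  34.6] [34.3 44.9] bar [537.2  43.5]
[ 254  178   53   46 2072] z12 [534.7 -20.6] [39.3 44.5] bar [535.9  11.9]
[ 197  228  166   57 3658] z12 [532.6 -71.3] [ 53.1 144.8] bar [534.7 -17.2]
[256 242  48  20 804] z12 [532.8 -66.5] [17.9 41.4] bar [534.8 -14.5]
```

```bash
python3 -m crank '[[0.001,0.001,-0.05,0,0,0],[0.001,0.001,-0.095,0,0,0],[0.001,0.001,-0.108,0,0,0],[0.001,0.001,-0.114,0,0,0],[0.001,0.001,-0.116,0,0,0],[0.001,0.001,-0.116,0,0,0],[0.001,0.001,-0.116,0,0,0]]'|grep -E "pos|force"
python3 -m crank '[[0,0,-0.002,0,0,0],[0,0,-0.002,0,0,0],[0,0,-0.002,0,0,0]]' |grep -E "pos|force"
```

```text
tool_pos: [0.536, -0.0163, 0.0936]
ft_force: [-0.5, 0.3, -2.6]
grasp_force: 30.0
tool_pos: [0.5359, -0.0161, 0.0922]
ft_force: [0.9, -0.8, -2.4]
grasp_force: 30.0
```

```bash
python3 -m crank '[[0,0,-0.002,0,0,0],[0,0,-0.002,0,0,0],[0,0,-0.002,0,0,0]]' |grep -E "pos|force"
python3 -m crank '[[0,0,0,0,0,0],[0,0,0,0,0,0],[0,0,0,0,0,0],[0,0,0,0,0,0],[0,0,0,0,0,0],[0,0,0,0,0,0],[0,0,0,0,0,0],[0,0,0,0,0,0]]' 50 |grep -E "pos|force|width"
python3 -m crank '[[0,0,0,0,0,0],[0,0,0,0,0,0],[0,0,0,0,0,0],[0,0,0,0,0,0],[0,0,0,0,0,0],[0,0,0,0,0,0],[0,0,0,0,0,0],[0,0,0,0,0,0]]' |grep -E "force|width"
python3 -m crank '[[0,0,0,0,0,0],[0,0,0,0,0,0],[0,0,0,0,0,0],[0,0,0,0,0,0],[0,0,0,0,0,0]]' |grep -E "force|width"
python3 -m crank '[[0,0,0,0,0,0],[0,0,0,0,0,0],[0,0,0,0,0,0],[0,0,0,0,0,0],[0,0,0,0,0,0],[0,0,0,0,0,0],[0,0,0,0,0,0]]' 0 |grep -E "force|width"
python3 -m crank '[[0,0,0.02,0,0,0],[0,0,0.06,0,0,0],[0,0,0.12,0,0,0],[0,0,0.12,0,0,0],[0,0,0.12,0,0,0]]' |grep -E "pos|force|width"
python3 -m crank '[[0.0036,0.103,0,0,0,0],[0.0036,0.103,0,0,0,0],[0.0036,0.103,0,0,0,0],[0.0036,0.103,0,0,0,0],[0.0036,0.103,0,0,0,0]]' |grep -E "pos|force|width"
python3 hg.py
```

```text
tool_pos: [0.5356, -0.0161, 0.0907]
ft_force: [0.9, 0.4, -2.4]
grasp_force: 30.0
tool_pos: [0.5353, -0.0161, 0.0906]
ft_force: [0.8, -0.5, 0.1]
width: 0.545
grasp_force: 0.0
ft_force: [-0.8, 0.1, 0.2]
width: 0.545
grasp_force: 0.0
ft_force: [-0.1, 0.7, -0.6]
width: 0.544
grasp_force: 0.0
ft_force: [0.2, -0.8, -1.3]
width: 0.278
grasp_force: 30.0
tool_pos: [0.5362, -0.0162, 0.1522]
ft_force: [0.1, -0.2, -5.0]
width: 0.279
grasp_force: 30.0
tool_pos: [0.5364, 0.035, 0.1497]
ft_force: [-0.5, -0.5, -4.2]
width: 0.279
grasp_force: 30.0
[0.5366 0.0348 0.1499] -1.9827577974207724
[ 213  116  136  110 7076] z12 [538.   55.5] [ 91.6 109.6] bar [538.7  77.7]
[ 253  178   54   43 2032] z12 [536.8  32.7] [36.6 45. ] bar [538.   64.6]
[ 197  231  167   54 3375] z12 [535.  -20.7] [ 50.3 145.2] bar [537.   33.9]
[256 245  48  21 827] z12 [534.9 -17.9] [18.9 41.5] bar [536.9  35.5]
```

```bash
python3 -m crank '[[0,0.001,-0.05,0,0,0],[0,0.001,-0.095,0,0,0],[0,0.001,-0.108,0,0,0],[0,0.001,-0.116,0,0,0],[0,0.001,-0.118,0,0,0],[0,0.001,-0.118,0,0,0],[0,0.001,-0.118,0,0,0]]'|grep -E "pos|force"
python3 -m crank '[[0,0,-0.002,0,0,0],[0,0,-0.002,0,0,0],[0,0,-0.002,0,0,0]]' |grep -E "pos|force"
```

```text
tool_pos: [0.5378, 0.0357, 0.0926]
ft_force: [-0.2, -0.7, -2.5]
grasp_force: 30.0
tool_pos: [0.5377, 0.0359, 0.0912]
ft_force: [0.7, 0.4, -2.8]
grasp_force: 30.0
```

```bash
python3 -m crank '[[0,0,-0.002,0,0,0],[0,0,-0.002,0,0,0],[0,0,-0.002,0,0,0]]' |grep -E "pos|force"
python3 -m crank '[[0,0,0,0,0,0],[0,0,0,0,0,0],[0,0,0,0,0,0],[0,0,0,0,0,0],[0,0,0,0,0,0],[0,0,0,0,0,0],[0,0,0,0,0,0],[0,0,0,0,0,0]]' 50 |grep -E "pos|force|width"
python3 -m crank '[[0,0,0,0,0,0],[0,0,0,0,0,0],[0,0,0,0,0,0],[0,0,0,0,0,0],[0,0,0,0,0,0],[0,0,0,0,0,0],[0,0,0,0,0,0],[0,0,0,0,0,0]]' |grep -E "force|width"
python3 -m crank '[[0,0,0,0,0,0],[0,0,0,0,0,0],[0,0,0,0,0,0],[0,0,0,0,0,0],[0,0,0,0,0,0]]' |grep -E "force|width"
python3 -m crank '[[0,0,0,0,0,0],[0,0,0,0,0,0],[0,0,0,0,0,0],[0,0,0,0,0,0],[0,0,0,0,0,0],[0,0,0,0,0,0],[0,0,0,0,0,0]]' 0 |grep -E "force|width"
python3 -m crank '[[0,0,0.02,0,0,0],[0,0,0.06,0,0,0],[0,0,0.18,0,0,0],[0,0,0.18,0,0,0],[0,0,0.18,0,0,0]]' |grep -E "pos|force|width"
```

```text
tool_pos: [0.5378, 0.0359, 0.0907]
ft_force: [-2.5, -0.7, 7.7]
grasp_force: 30.0
tool_pos: [0.5371, 0.0359, 0.0896]
ft_force: [-0.3, -0.4, -0.2]
width: 0.544
grasp_force: 0.0
ft_force: [-0.2, -0.6, 0.3]
width: 0.548
grasp_force: 0.0
ft_force: [-0.3, -0.7, 0.7]
width: 0.543
grasp_force: 0.0
ft_force: [0.9, 0.7, -1.8]
width: 0.279
grasp_force: 30.0
tool_pos: [0.5397, 0.0361, 0.1844]
ft_force: [1.1, -0.8, -3.3]
width: 0.285
grasp_force: 30.0
```

```bash
python3 -m crank '[[-0.185,-0.604,0,0,0,-0.08],[-0.185,-0.604,0,0,0,-0.08],[-0.185,-0.604,0,0,0,-0.08],[-0.185,-0.604,0,0,0,-0.08],[-0.185,-0.604,0,0,0,-0.08],[-0.185,-0.604,0,0,0,-0.08],[-0.185,-0.604,0,0,0,-0.08],[-0.185,-0.604,0,0,0,-0.08]]' |grep -E "pos|force"
python3 -m crank '[[0,0,-0.05,0,0,0],[0,0,-0.12,0,0,0],[0,0,-0.16,0,0,0],[0,0,-0.172,0,0,0],[0,0,-0.172,0,0,0],[0,0,-0.172,0,0,0]]'|grep -E "pos|force"
python3 hg.py; python3 top.py .126 .4455 -.2665 21
```

```text
tool_pos: [0.4423, -0.269, 0.1786]
ft_force: [0.7, 0.4, -3.7]
grasp_force: 30.0
tool_pos: [0.4442, -0.2657, 0.0932]
ft_force: [-0.1, -0.6, -3.3]
grasp_force: 30.0
[ 0.4447 -0.266   0.0937] -5.5655482401921255
[   54     0   485   294 65133] z12 [ 463.2 -229.2] [195.8 320.9] bar [ 459.8 -218.6]
[ 141    0   91   40 2621] z12 [ 400.  -135.8] [21.9 55. ] bar [ 415.5 -153. ]
[505 243  55  88 763] z12 [ 625.1 -340.5] [71.7 17.8] bar [ 573.6 -296.8]
[255 246  50  23 946] z12 [ 441.5 -296.8] [17.  35.3] bar [ 444.6 -266.1]
expect px [280.3011 294.0413] [ 0.445  -0.2661  0.094 ] -5.564882054095364
[ 228  242   88   92 5612] [ 442.8 -264.4] [40.  36.1] 80.82752990722656
[ 307  242   26   90 1051] [ 462.  -265.3] [ 6.9 40.4] 3.018059015274048
```

Centred on the pad at (0.4446,-0.266). I lower the last 2–3 mm and release.

```bash
python3 -m crank '[[0,0,-0.003,0,0,0],[0,0,-0.005,0,0,0],[0,0,-0.005,0,0,0],[0,0,-0.005,0,0,0]]' |grep -E "pos|force"
python3 -m crank '[[0,0,-0.002,0,0,0],[0,0,-0.002,0,0,0],[0,0,-0.002,0,0,0]]' |grep -E "pos|force"
python3 -m crank '[[0,0,0,0,0,0],[0,0,0,0,0,0],[0,0,0,0,0,0],[0,0,0,0,0,0],[0,0,0,0,0,0],[0,0,0,0,0,0],[0,0,0,0,0,0],[0,0,0,0,0,0]]' 60 |grep -E "pos|force|width"
python3 -m crank '[[0,0,0.05,0,0,0],[0,0,0.12,0,0,0],[0,0,0.22,0,0,0],[0,0,0.22,0,0,0],[0,0,0.22,0,0,0],[0,0,0.22,0,0,0]]'|grep -E "pos|force"
python3 top.py .126 .4455 -.2665 21; python3 hg.py
```

```text
tool_pos: [0.4447, -0.2661, 0.0913]
ft_force: [0.3, -0.2, -4.0]
grasp_force: 30.0
tool_pos: [0.4446, -0.2661, 0.0901]
ft_force: [-0.4, -1.0, -3.7]
grasp_force: 30.0
tool_pos: [0.4446, -0.2661, 0.0901]
ft_force: [0.9, 0.2, 0.2]
width: 0.654
grasp_force: 0.0
tool_pos: [0.4446, -0.2661, 0.2]
ft_force: [-0.2, 0.3, -0.6]
grasp_force: 0.0
expect px [280.0108 218.7502] [ 0.4439 -0.2657  0.199 ] -5.58277485540885
[ 261  199   38   40 1382] [ 445.  -266.4] [27.7 25.5] 85.16083526611328
[ 0.4437 -0.2655  0.1984] -5.580585868960267
[ 299    0   70   35 1343] z12 [ 505.7 -120.3] [27.4 60. ] bar [ 478.5 -157.2]
[ 385    0   41   29 1002] z12 [ 568.3 -125.4] [22.1 34.8] bar [ 509.6 -159.7]
[ 228  170  107   58 3765] z12 [ 444.1 -279.5] [ 57.6 104.1] bar [ 447.9 -236.3]
```

```bash
python3 -m crank '[[0.18,0.532,0.1,0,0,0.08],[0.18,0.532,0.1,0,0,0.08],[0.18,0.532,0.1,0,0,0.08],[0.18,0.532,0.1,0,0,0.08],[0.18,0.532,0.1,0,0,0.08],[0.18,0.532,0.1,0,0,0.08],[0.18,0.532,0.1,0,0,0.08],[0.18,0.532,0.1,0,0,0.08]]' |grep -E "pos"
python3 ang.py | grep -E "angle|^L|^R|tool|\["
python3 - <<'E'
from h import *
w=cam("wrist");hsv=cv2.cvtColor(w["image"],cv2.COLOR_BGR2HSV)
ins=((hsv[...,0]>8)&(hsv[...,0]<28)&(hsv[...,1]>100)&(hsv[...,2]>120)).astype(np.uint8)
n,l,st,ce=cv2.connectedComponentsWithStats(ins[:345])
P=[cast(w,ce[i],.040)[0,:2]*1000 for i in range(1,n) if 8<st[i,4]<40]
print([p.round(1).tolist() for p in P if 505<p[0]<565 and -95<p[1]<60])
from station import env
print(env.sense()['clock'])
E
```

```text
tool_pos: [0.536, 0.005, 0.2493]
[0.5348 0.0026 0.2487] -1.7438056496693597
L [279.2663 102.8755]
211 [ 1.4171 -0.1351] [0.8894 5.8171] angle 95.58213425371878
R [278.6397 286.1822]
197 [-0.3731  0.1701] [1.7169 4.7341] angle 95.99118332626914
[[522.1, 43.7], [551.8, 42.5], [521.4, 24.2], [550.8, 22.7], [520.8, -7.0], [550.7, -8.0], [520.1, -27.3], [550.0, -28.2], [519.2, -60.5], [549.6, -61.5], [518.4, -80.5], [548.7, -81.7]]
54.5333
```

The tall and middle housings have not moved, and both screws read about 82° (1.43 rad). The low housing seems about 2 mm further along -y than before, so I check from closer that it is flat within its bay.

```bash
python3 -m crank '[[0,0,-0.2,0,0,0],[0,0,-0.2,0,0,0],[0,0,-0.2,0,0,0],[0,0,-0.2,0,0,0],[0,0,-0.2,0,0,0],[0,0,-0.2,0,0,0]]' |grep -E "pos"
python3 - <<'E'
from h import *
w=cam("wrist");hsv=cv2.cvtColor(w["image"],cv2.COLOR_BGR2HSV);s=env.sense();print(s['tool_pos'])
ins=((hsv[...,0]>8)&(hsv[...,0]<28)&(hsv[...,1]>100)&(hsv[...,2]>120)).astype(np.uint8)
n,l,st,ce=cv2.connectedComponentsWithStats(ins[:345])
for z,a,b in((.034,15,60),(.040,-40,10),(.046,-95,-45)):
    P=np.array([cast(w,ce[i],z)[0,:2]*1000 for i in range(1,n) if 15<st[i,4]<120]);P=P[(P[:,0]>505)&(P[:,0]<565)&(P[:,1]>a)&(P[:,1]<b)]
    print(z,P.round(1).tolist(),P.mean(0))
g=w["image"].max(2);c=int(proj(w,[.537,.035,.034])[0,0])
ys=np.arange(64,6,-1);uv=proj(w,np.c_[np.full(len(ys),.537),ys/1000,np.full(len(ys),.017)]).round().astype(int)
print([(int(y),int(g[v,u])) for y,(u,v) in zip(ys,uv)])
E
```

```text
tool_pos: [0.5351, -0.001, 0.1509]
[ 0.5355 -0.0008  0.1514]
0.034 [[522.0, 43.1], [552.0, 42.0], [521.3, 23.1], [551.2, 22.0]] [536.6205  32.5312]
0.04 [[520.6, -7.2], [550.5, -8.1], [520.0, -27.2], [550.0, -28.1]] [535.2804 -17.6318]
0.046 [[519.5, -58.0], [549.3, -59.1], [518.7, -78.1], [548.7, -79.3]] [534.0507 -68.6394]
[(64, 57), (63, 58), (62, 56), (61, 56), (60, 60), (59, 78), (58, 70), (57, 69), (56, 66), (55, 69), (54, 66), (53, 61), (52, 89), (51, 139), (50, 134), (49, 133), (48, 141), (47, 130), (46, 157), (45, 201), (44, 203), (43, 205), (42, 205), (41, 203), (40, 197), (39, 201), (38, 206), (37, 204), (36, 200), (35, 202), (34, 206), (33, 208), (32, 205), (31, 206), (30, 208), (29, 200), (28, 198), (27, 205), (26, 208), (25, 204), (24, 198), (23, 199), (22, 204), (21, 202), (20, 200), (19, 199), (18, 204), (17, 202), (16, 199), (15, 144), (14, 40), (13, 53), (12, 56), (11, 55), (10, 48), (9, 46), (8, 47), (7, 49)]
```

The insert spacing is exactly 30.0 × 20.0 mm at the expected height for all three, so every housing lies flat in its bay. I hand the job in.

```bash
python3 -c "
from station import env
print(env.sign_off())"
```

```text
the job is handed in; nothing more can be done
None
```

I handed the job in at about 55 s: all three housings are flat in their bays, both screws are about 82° round, the gauge stood on tall, middle and low in turn, and the key and gauge are back in place; the low housing sits about 2.5 mm off its bay's centre, so the foot may have been up to 3.4 mm off its middle.

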